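Make up the blade-change and length-stop kits

TASK

Make up the two kits for the saw on their kit boards. The blade-change kit goes on the blue board: the steel flange flat on the board over its pin, the bolt standing on its head in the small round socket, and the dark wooden block lying in the long pocket; the length-stop kit goes on the green board: the pale wooden block lying in the rectangular pocket and the black star knob, stud up, in the round socket. Every part must sit fully down in its place, and the tape measure, the white moulding offcut and the wedge are to be left where they are.

Things in the scene. Friction and masses are not known exactly. Their poses are not given: they have to be found in the camera images.
- blue_board: Blue 175 (x) x 125 (y) mm kit board, fixed. Origin: centre of underside, z up; top face at z = 18 mm, plywood floor of its cut-outs at z = 12 mm. Long pocket 55 (x) x 105 (y), centre (-52, 0), for the dark block. Aluminium pin for the flange, 18 thick, 22 above the top face, tapered, at (42, 26). Round socket 32 in diameter at (42, -42) for the bolt's head.
- green_board: Green 170 (x) x 115 (y) mm kit board, fixed. Origin: centre of underside, z up; top face at z = 18 mm, plywood floor of its cut-outs at z = 12 mm. Pocket 50 (x) x 85 (y) mm, centre (-40, 0), for the pale block. Round socket 54 mm in diameter at (47, 0) for the star knob.
- flange: Grey steel ring (saw flange) lying flat, 62 mm across, 12 mm high, bore 26 mm; it steps in above the rim, so take it low, across its full 62 mm. 0.16 kg. Origin: centre of the underside, z up along the bore.
- bolt: Steel bolt standing on its hexagon head, 50 mm high: head 21 mm across, 8 mm high, below; plain shank 12 mm in diameter from 8 to 50 mm. 0.07 kg. Origin: centre of the underside of the head, on the shank's axis, z up along the shank.
- dark_block: Dark grey-brown weathered wooden block, 45 (x) x 95 (y) x 22 (z) mm, lying flat; take it across the 45 mm. About 0.06 kg. Origin: centre of the underside.
- pale_block: Pale sawn pine block, 40 (x) x 75 (y) x 20 (z) mm, lying flat; take it across the 40 mm. About 0.034 kg. Origin: centre of the underside.
- knob: Black five-lobed star knob standing on its head, 44 mm across the lobes, lobes 13 mm high, black hub to 16 mm; a steel stud 8 mm in diameter sticks up from 16 to 38 mm, its axis at y = +1 mm of the knob's frame: take it by the stud. 0.04 kg. Origin: about the middle of the underside, z up along the stud.
- tape: Yellow tape measure, 34 (x) x 71 (y) x 64 (z) mm, standing on its edge. Bystander. Origin: centre of the underside.
- moulding: White-grey stepped moulding offcut, 85 (x) x 48 (y) x 32 (z) mm. Bystander. Origin: centre of the underside.
- wedge: Dark brown wooden wedge, 40 (x) x 120 (y) mm, up to 28 mm high, lying near the saw. Bystander. Origin: centre of the underside.

How it is judged:
At the end, for the whole second after the job is handed in: All parts at rest, released, on their own boards: flange within 8 mm of the pin, bolt and knob 9 mm, blocks 10 mm (x and y, board axes) of their places; undersides within 4 mm of the seat, upright or flat within 0.12 rad, dark block along its pocket within 0.25 rad, pale one 0.3 rad (x of flange in the frame of blue_board between 0.034 and 0.05 m and y of flange in the frame of blue_board between 0.018 and 0.034 m and z of flange in the frame of blue_board between 0.014 and 0.022 m and angle between each of flange, bolt, dark_block, pale_block, knob's own z axis and vertical below 0.12 rad and linear speed of each of flange, bolt, dark_block, pale_block, knob below 0.02 m/s and angular speed of each of flange, bolt, dark_block, pale_block, knob below 0.2 rad/s and x of bolt in the frame of blue_board between 0.033 and 0.051 m and y of bolt in the frame of blue_board between -0.051 and -0.033 m and z of bolt in the frame of blue_board between 0.008 and 0.016 m and x of dark_block in the frame of blue_board between -0.062 and -0.042 m and y of dark_block in the frame of blue_board between -0.01 and 0.01 m and z of dark_block in the frame of blue_board between 0.008 and 0.016 m and angle between the y axis of dark_block and the y axis of blue_board, either way round below 0.25 rad and x of pale_block in the frame of green_board between -0.05 and -0.03 m and y of pale_block in the frame of green_board between -0.01 and 0.01 m and z of pale_block in the frame of green_board between 0.008 and 0.016 m and angle between the y axis of pale_block and the y axis of green_board, either way round below 0.3 rad and x of knob in the frame of green_board between 0.038 and 0.056 m and y of knob in the frame of green_board between -0.009 and 0.009 m and z of knob in the frame of green_board between 0.008 and 0.016 m); the robot touches nothing.
It fails at once if the tape measure is moved more than 20 mm or knocked over (distance of tape from where it was at the start of the episode above 0.02 m or angle between tape's own z axis and vertical above 0.3 rad).
It fails at once if the moulding offcut is moved more than 20 mm or knocked over (distance of moulding from where it was at the start of the episode above 0.02 m or angle between moulding's own z axis and vertical above 0.3 rad).
It fails at once if the wedge is moved more than 20 mm or knocked over (distance of wedge from where it was at the start of the episode above 0.02 m or angle between wedge's own z axis and vertical above 0.3 rad).
It also fails if it takes over 122 s, if anything falls off the work surface, if the arm or the gripper's body presses on something with over 40 N, if the wrist force passes 120 N, or if a joint passes its speed limit or range.

ROBOT

A 7-joint arm with a two-finger parallel gripper is mounted at the origin on a cart in front of the work surface, level with it; the furniture and walls round the work are solid. World frame = base frame: x ahead of the robot, y to its left, z up, the work surface at z = 0. Lengths are in m, angles in rad, forces in N, time in s.
With the tool pointing down it reaches from about 0.375 to 0.925 m from the base axis. Payload 3.1 kg.
Tool frame: the origin (TCP) lies midway between the tips of the shut fingers; the grasp point (between the pads) lies 19 mm behind it; z points along the fingers, y is the line along which they close (so a half turn about z gives the same grasp; the last joint's range is limited). The gripper opens to 85 mm and grips with 20 to 120 N. Pads are 22 mm wide; open, the fingers measure 114 mm over their backs; the gripper's body (76 mm by 85 mm) begins 54 mm behind the grasp point. The pads swing forward as they close: fully open they stand 13 mm farther back than shut.
Start: joints at [-1.278, 0.383, 0.044, 1.598, -0.018, 1.161, -0.05], TCP at [0.248, 0.601, 0.211] pointing down, gripper open.
Joint ranges: [-2.61, 2.61], [-0.41, 2.15], [-1.48, 1.57], [0, 2.5], [-1.57, 4.71], [0.05, 1.97], [-2.85, 2.85]. Speed limits (rad/s): [2.79, 2.79, 3.14, 3.14, 3.14, 3.14, 3.14].

INTERFACE

Orientations are given as a 3x3 rotation matrix whose columns are the frame's x, y, z axes.
In Python, from plant import env gives the robot as it stands.
- The arm moves only by the tool jog_arm, never from a script. Its argument "targets" is a list of rows, each a list of 7 numbers: the finger opening in cm, from 0 to 8.54, then the shift along the tool's x, y, z in cm, then the turn, a rotation vector about the tool's x, y, z in degrees. A call has 1 to 5 rows; each row shifts and turns the commanded pose from where the row before left it, along the tool's axes as they then stand; what a row does not reach is not made up. A row lasts 1/12 s, in which the tool goes at most 41.7 mm and 7.16 degrees, less where a joint would pass 70% of its speed; a pose out of reach is approached as far as the arm can. A call is refused whole if a number of a shift passes 4.17 or a number of a turn 7.16, either way. A call with a gripper value outside its range is refused whole. The fingers move at their own pace and stop on an object; "newtons" is the grip in N (left out, the last holds). Time passes only in rows, so rows that do not move let the fingers close. It gives the time, the measured TCP pose, the force, the opening and the grip force at its end, in the units of the state.
- env.state(): the state, without advancing time (a new reading comes with each control period).
- env.capture(name): name is "side" or "top" or "wrist"; returns a dict with "color" (384x512x3 uint8, red, green, blue), "fx", "fy", "cx", "cy" (pixels), "R" (3x3) and "t" (3): a world point X has camera coordinates R X + t; the wrist camera has in their place "hand_eye" (4x4, takes a point from camera to tool coordinates, whose origin is the TCP and whose axes are the flange's). Camera axes: x right, y down, z forward; pixel columns grow to the right and rows downward; lengths in m; the calibration is good to about 2 mm. The wrist camera is an equidistant fisheye: a pixel r from the principal point sees the ray r / f radians off the axis. A picture is of the moment at which its call begins: read the wrist's pose just before it. There is no depth.
- env.sign_off(): hands the job in; it is judged then, once.
The state is a dict: "time_s": time; "q": joint angles; "joint_vel": joint speeds; "effort": joint torques, N m; "ee_pos": TCP position; "tcp_rot": TCP orientation; "wrist_force": force on the tool from outside, world axes, zero at the start; "ft_torque": the same for the moment, N m; "width": opening from 0.0 (shut) to 1.0 (fully open); "grip_force": force on a finger pad.
Only numpy, scipy, OpenCV 4.12 (cv2) and the standard library are available. Lean on these libraries where they do the work, as an engineer would, in place of code of your own. Each camera call takes 0.05 s, during which the arm holds its last target. There are 200 camera calls.

## Working session

There is one attempt and no reset: what is moved stays moved. The work goes in short steps, Python scripts to look and compute and a tool call to move; the robot and the scene stay as the last step left them, time stands still between calls to the robot, and variables do not carry over. Pictures are saved under pics/ and viewed, at most 14 in all, crops included, and the job is handed in when it is done.

Besides the shell and the picture viewer there is one more tool, called as name([rows], argument=value, ...), one row to a line, values as JSON. jog_arm: Moves the arm, as the interface text tells. Its arguments: {"type":"object","properties":{"targets":{"type":"array"},"newtons":{"type":"number"}},"required":["targets"]}

```bash
ls; mkdir -p pics; python3 - <<'E'
from plant import env
import cv2,numpy as np
s=env.state();print(s)
np.set_printoptions(precision=4,suppress=True)
for n in("top","side"):
    c=env.capture(n);cv2.imwrite(f"pics/{n}0.png",cv2.resize(c["color"][:,:,::-1],(800,600),interpolation=cv2.INTER_CUBIC))
    print(n,c["fx"],c["fy"],c["cx"],c["cy"],c["R"],c["t"])
    np.savez(f"cal_{n}.npz",K=[[c["fx"],0,c["cx"]],[0,c["fy"],c["cy"]],[0,0,1]],R=c["R"],t=c["t"])
E
```

```text
pics
{'time_s': 0.0, 'q': array([-1.27779955,  0.3838495 ,  0.04383933,  1.59957386, -0.01791255,
        1.16119347, -0.04993591]), 'joint_vel': array([-0.00082079, -0.00020123, -0.00118916,  0.00092962,  0.00019301,
       -0.00171505, -0.00297712]), 'effort': array([-4.50715943e-04, -4.33465183e+01,  1.02446347e+00, -2.49509275e+01,
        1.06462472e-02,  1.12220831e-02, -8.40108356e-06]), 'ee_pos': array([0.24723011, 0.60007117, 0.209478  ]), 'tcp_rot': array([[-9.24618797e-01,  3.80892778e-01, -8.78577432e-04],
       [ 3.80893768e-01,  9.24615479e-01, -2.48060956e-03],
       [-1.32499973e-04, -2.62826289e-03, -9.99996537e-01]]), 'wrist_force': array([-0.03594993, -0.32611169, -0.08896498]), 'ft_torque': array([0.04767951, 0.02830506, 0.00851266]), 'grip_force': 0.0, 'width': 0.9984438498864163}
top 456.53953565107366 456.53953565107366 256.9270809011885 190.90460596613812 [[-0.0263 -0.9996 -0.0134]
 [-0.9951  0.0275 -0.0952]
 [ 0.0955  0.0109 -0.9954]] [0.1475 0.5058 1.0495]
side 397.6116256959003 397.6116256959003 263.69591808919995 195.78814821704194 [[-0.9957 -0.0896 -0.0222]
 [-0.0202  0.4466 -0.8945]
 [ 0.0901 -0.8902 -0.4465]] [0.5308 0.0052 0.9402]
```

View pics/top0.png

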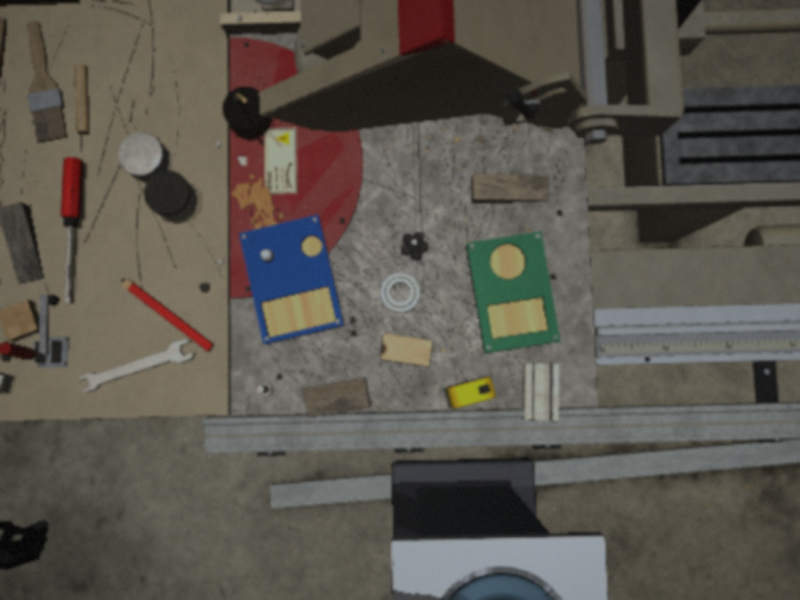

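View pics/side0.png

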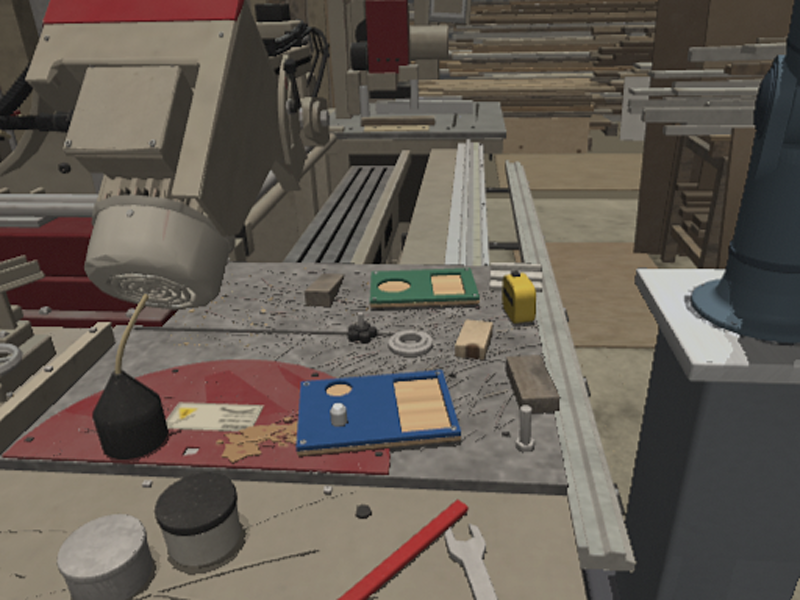

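The top view shows everything (800x600 px): blue board (293,278), green board (513,292), flange (400,292), knob (414,245), bolt (264,389), dark block (337,395), pale block (406,349), and the tape, moulding and wedge nearby. I'll enlarge it to measure.

```bash
python3 - <<'E'
from plant import env
import cv2
im=env.capture("top")["color"][:,:,::-1]
cv2.imwrite("top_raw.png",im)
cv2.imwrite("pics/crop1.png",cv2.resize(im[130:275,140:340],None,fx=4,fy=4,interpolation=cv2.INTER_CUBIC))
im=env.capture("side")["color"][:,:,::-1]
cv2.imwrite("side_raw.png",im)
cv2.imwrite("pics/crop2.png",cv2.resize(im[160:310,180:380],None,fx=4,fy=4,interpolation=cv2.INTER_CUBIC))
E
```

```text
(no output)
```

View pics/crop1.png

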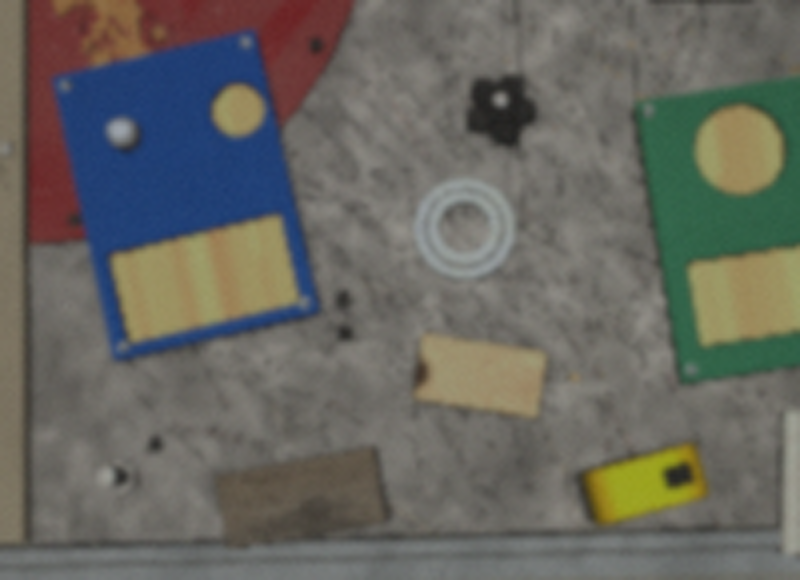

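View pics/crop2.png

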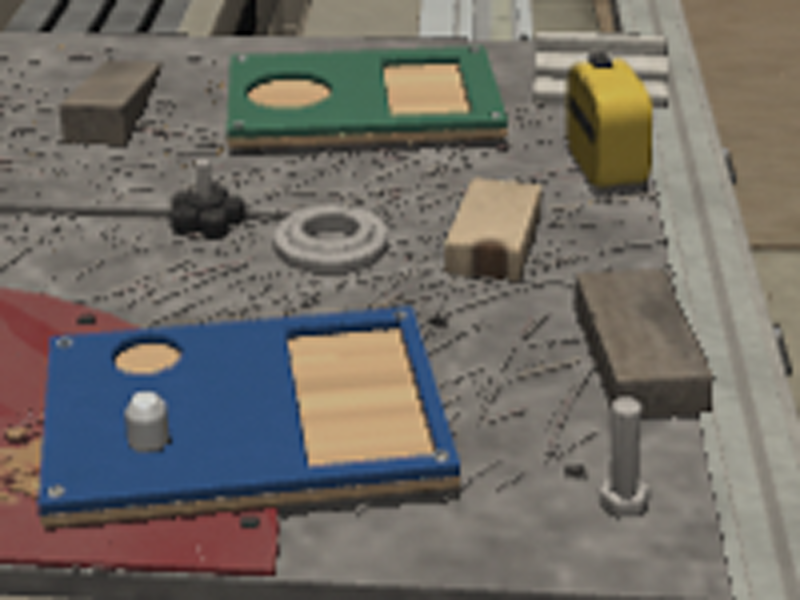

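The crops resolve the board corners, pin, block corners, bolt top and base, and stud top in both views. Next I fit poses to both views together.

```bash
cat > h.py <<'E'
import numpy as np
from scipy.optimize import least_squares
C={n:np.load(f"cal_{n}.npz") for n in("top","side")}
def proj(n,X):
    c=C[n]; p=(np.atleast_2d(X)@c["R"].T+c["t"])@c["K"].T
    return p[:,:2]/p[:,2:]
O={"top":(140,130),"side":(180,160)}
def px(n,p): return np.array(O[n])+(np.array(p,float)+.5)/4-.5
def fit(pts,x0=(0.55,0.1,0)):
    # pts: (cam, (u,v) crop, (x,y,z) local)
    def f(p):
        c,s=np.cos(p[2]),np.sin(p[2]); r=[]
        for n,uv,X in pts:
            r.append(proj(n,[p[0]+c*X[0]-s*X[1],p[1]+s*X[0]+c*X[1],X[2]])[0]-px(n,uv))
        return np.concatenate(r)
    s=least_squares(f,x0,loss="soft_l1"); return s.x,np.round(f(s.x).reshape(-1,2),1).tolist()
def ray(n,p):
    c=C[n]; d=c["R"].T@np.linalg.solve(c["K"],[*px(n,p),1]); return -c["R"].T@c["t"],d/np.linalg.norm(d)
E
python3 - <<'E'
from h import *
def rect(cam,uv,hx,hy,z):
    return [(cam,p,(a*hx,b*hy,z)) for p,(a,b) in zip(uv,[(1,1),(1,-1),(-1,-1),(-1,1)]) if p]
t="top";s="side"
g=lambda u,v:((u/1.5625-140)*4,(v/1.5625-130)*4)
F={
"blue":rect(t,[(55,80),(253,32),(318,310),(117,358)],.0875,.0625,.018)+rect(s,[(40,508),(52,338),(413,307),(460,468)],.0875,.0625,.018)+[(t,(121,131),(.042,.026,.04)),(s,(146,398),(.042,.026,.04))],
"green":rect(t,[(636,103),g(541,233),g(558,341),(683,382)],.085,.0575,.018)+rect(s,[(229,137),(230,57),(488,46),(507,128)],.085,.0575,.018),
"dark":rect(t,[(215,472),(378,447),(388,520),(228,545)],.0225,.0475,.022)+rect(s,[(622,387),(576,278),(664,268),(711,377)],.0225,.0475,.022),
"pale":rect(t,[(425,335),(546,350),(538,417),(415,402)],.02,.0375,.02)+rect(s,[(446,237),(477,179),(542,184),(519,248)],.02,.0375,.02),
"flange":[(t,(465,228),(0,0,.009)),(s,(331,233),(0,0,.009))],
"bolt":[(t,(104,476),(0,0,.05)),(s,(627,403),(0,0,.05)),(s,(625,500),(0,0,.004))],
"studtop":[(t,(500,99),(0,0,.038)),(s,(203,163),(0,0,.038))],
}
for k,v in F.items():
    x,r=fit(v); print(k,np.round(x,4),r)
# rail edge: plane through top line, intersect side rays
a,d1=ray(t,(0,547));_,d2=ray(t,(780,527));n=np.cross(d1,d2)
for p in[(655,190),(690,290),(715,420)]:
    o,d=ray(s,p);print("rail",np.round(o+d*((a-o)@n)/(d@n),4))
for nm,p in[("tape",[(583,475),(697,445),(706,495),(600,525)]),("mould",[(783,412)])]:
    for q in p:
        o,d=ray(t,q);print(nm,np.round(o+d*(.05-o[2])/d[2] if nm=="tape" else o+d*(.03-o[2])/d[2],3))
E
```

```text
blue [0.5469 0.3024 0.2097] [[-1.0, -1.2], [0.2, -1.3], [0.5, -0.0], [-0.8, 0.4], [0.1, -0.6], [0.1, -0.2], [0.3, -0.0], [0.8, -0.6], [-0.4, -0.7], [0.3, 0.3]]
green [ 0.5173 -0.0337  0.1217] [[-0.6, -0.8], [-0.2, -1.3], [0.9, 0.1], [-1.1, 0.1], [-0.1, -1.4], [0.9, -0.3], [0.1, 0.4], [0.9, -1.5]]
dark [0.3659 0.2359 0.144 ] [[-0.2, -0.2], [-0.8, -0.9], [-0.2, 0.0], [-0.4, 0.8], [-1.4, -1.4], [0.0, -1.6], [0.3, -0.2], [1.2, -0.2]]
pale [ 0.4338  0.1286 -0.1764] [[-0.3, -1.0], [0.9, -0.0], [0.4, 0.1], [-0.4, -0.9], [0.3, 1.1], [-0.7, -0.7], [0.8, -0.1], [1.1, 0.5]]
flange [0.5226 0.1365 0.    ] [[-0.1, -0.4], [0.4, -0.1]]
bolt [0.3814 0.3445 0.    ] [[0.2, -0.2], [0.7, 1.1], [-0.5, -0.6]]
studtop [0.5949 0.1136 0.    ] [[-0.1, -0.4], [0.4, -0.1]]
rail [ 0.3379  0.0194 -0.0228]
rail [0.3408 0.2092 0.0235]
rail [0.3406 0.3095 0.0198]
tape [0.374 0.072 0.05 ]
tape [0.39  0.007 0.05 ]
tape [0.361 0.003 0.05 ]
tape [0.346 0.064 0.05 ]
mould [ 0.407 -0.045  0.03 ]
```

```bash
cat > p.py <<'E'
import sys,numpy as np
from plant import env
# usage: p.py x y z [yaw_deg]  -> shift (cm) along present tool axes, then turn about tool z
def main():
    a=[float(v) for v in sys.argv[1:]]; s=env.state(); R=s["tcp_rot"]; p=s["ee_pos"]
    y=np.degrees(np.arctan2(R[1,1],R[0,1]))
    print("t %.2f pos %s yaw %.1f tilt %s w %.3f grip %.1f F %s q7 %.2f"%(s["time_s"],np.round(p,4),y,np.round(R[:2,2],4),s["width"],s["grip_force"],np.round(s["wrist_force"],1),s["q"][6]))
    if len(a)>=3:
        sh=R.T@(np.array(a[:3])-p)*100; print("shift",np.round(sh,2),"rows>=",np.ceil(np.linalg.norm(sh)/4.1))
    if len(a)==4: print("turn_z",round(-((a[3]-y+90)%180-90),1))
if __name__=="__main__": main()
E
python3 p.py 0.3814 0.3445 0.12 78; python3 -c "
import numpy as np
B=(.5469,.3024,.2097);G=(.5173,-.0337,.1217)
for n,b,l in[('flange',B,(.042,.026)),('bolt',B,(.042,-.042)),('dark',B,(-.052,0)),('pale',G,(-.04,0)),('knob',G,(.047,0))]:
    c,s=np.cos(b[2]),np.sin(b[2]);print(n,round(b[0]+c*l[0]-s*l[1],4),round(b[1]+s*l[0]+c*l[1],4),np.degrees(b[2]))"
```

```text
t 0.20 pos [0.2474 0.6004 0.21  ] yaw 67.6 tilt [-0.0006 -0.0016] w 0.999 grip 0.0 F [1.4 0.5 0.1] q7 -0.05
shift [-22.14 -18.54   9.03] rows>= 8.0
turn_z -10.4
flange 0.5826 0.3366 12.014924963893362
bolt 0.5967 0.2701 12.014924963893362
dark 0.496 0.2916 12.014924963893362
pale 0.4776 -0.0386 6.972896366742119
knob 0.564 -0.028 6.972896366742119
```

jog_arm([
  [6,-2.77,-2.32,1.1,0,0,0],
  [6,-2.77,-2.32,1.1,0,0,0],
  [6,-2.77,-2.32,1.1,0,0,0],
  [6,-2.77,-2.32,1.1,0,0,0],
], newtons=40)

```text
time_s: 0.53
ee_pos: [0.3151, 0.4715, 0.1662]
tcp_rot: [[-0.925, 0.38, 0.0], [0.38, 0.925, -0.0], [-0.0, -0.0, -1.0]]
wrist_force: [0.9, 0.1, -0.1]
width: 0.701
grip_force: 0.0
```

jog_arm([
  [6,-2.77,-2.32,1.1,0,0,0],
  [6,-2.77,-2.32,1.1,0,0,0],
  [6,-2.77,-2.32,1.1,0,0,0],
  [6,-2.77,-2.32,1.1,0,0,0],
  [6,0,0,0,0,0,0],
])

```text
time_s: 0.95
ee_pos: [0.3849, 0.3342, 0.1202]
tcp_rot: [[-0.92, 0.392, -0.002], [0.392, 0.92, -0.009], [-0.002, -0.009, -1.0]]
wrist_force: [0.8, -1.3, -0.7]
width: 0.701
grip_force: 0.0
```

```bash
python3 p.py 0.3814 0.3445 0.11; python3 - <<'E'
from plant import env
import cv2
s=env.state()
c=env.capture("wrist");print({k:c[k] for k in c if k!="color"})
cv2.imwrite("pics/w1.png",cv2.resize(c["color"][:,:,::-1],(800,600),interpolation=cv2.INTER_CUBIC))
E
```

```text
t 0.95 pos [0.3849 0.3342 0.1202] yaw 66.9 tilt [-0.002 -0.009] w 0.701 grip 0.0 F [ 0.8 -1.3 -0.7] q7 0.41
shift [0.73 0.82 1.01] rows>= 1.0
{'fx': 297.3186396354542, 'fy': 297.3186396354542, 'cx': 253.43894933510853, 'cy': 191.22573647808287, 'hand_eye': array([[ 3.50992732e-04, -9.52024304e-01, -3.06022223e-01,
         7.88772466e-02],
       [ 9.99999922e-01,  2.78543829e-04,  2.80411691e-04,
        -9.35017250e-06],
       [-1.81718143e-04, -3.06022297e-01,  9.52024328e-01,
        -1.62720713e-01],
       [ 0.00000000e+00,  0.00000000e+00,  0.00000000e+00,
         1.00000000e+00]])}
```

View pics/w1.png

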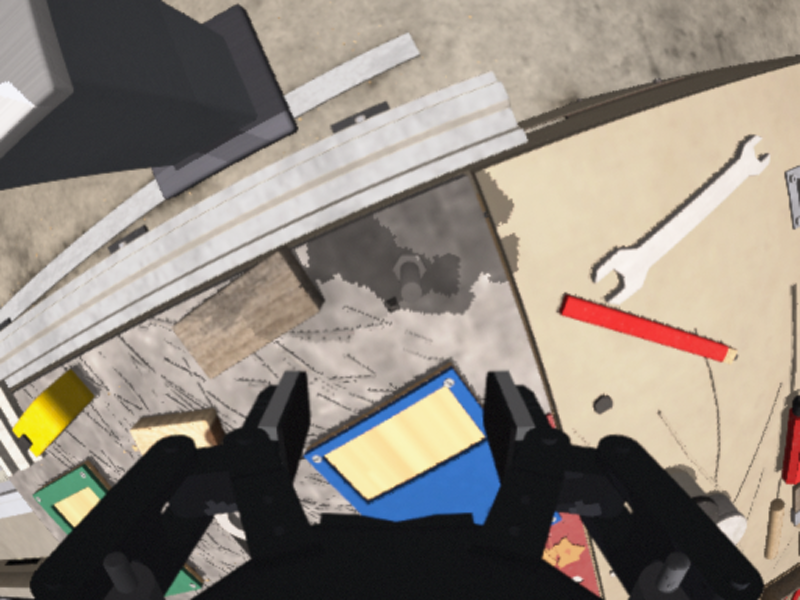

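The wrist view shows the bolt near (408,270) with its shank top at (410,290). The dark block's top is at (175,325),(280,252),(322,303),(212,375), and its corner is close to the rail's dark line. Next I measure the gap.

```bash
cat >> h.py <<'E'
WF,WC=297.31864,np.array([253.43895,191.22574])
HE=np.array([[3.50992732e-04,-9.52024304e-01,-3.06022223e-01,7.88772466e-02],[9.99999922e-01,2.78543829e-04,2.80411691e-04,-9.35e-06],[-1.81718143e-04,-3.06022297e-01,9.52024328e-01,-1.62720713e-01]])
def wray(uv,pos,R,sc=1.5625):
    d=(np.array(uv,float)+.5)/sc-.5-WC; r=np.hypot(*d); th=r/WF
    v=np.array([*(d/max(r,1e-9)*np.sin(th)),np.cos(th)])
    return pos+R@HE[:,3], R@(HE[:,:3]@v)
def atz(od,z): o,d=od; return o+d*(z-o[2])/d[2]
E
python3 - <<'E'
from h import *
pos=np.array([.3849,.3342,.1202]);R=np.array([[-.92,.392,-.002],[.392,.92,-.009],[-.002,-.009,-1.]])
w=lambda uv,z:print(uv,z,np.round(atz(wray(uv,pos,R),z),4)[:2])
for p in[(175,325),(280,252),(322,303),(212,375)]:w(p,.022)
w((408,268),.008);w((410,291),.05);w((410,291),.04)
print("board");[w(p,.018) for p in[(308,457),(450,368)]]
print("rail dark line");[w(p,0) for p in[(160,305),(290,247),(470,175)]]
for z in(0,.01,.02):w((300,235),z),w((100,320),z)
E
```

```text
(175, 325) 0.022 [0.3493 0.1907]
(280, 252) 0.022 [0.3361 0.28  ]
(322, 303) 0.022 [0.3743 0.2896]
(212, 375) 0.022 [0.3905 0.1968]
(408, 268) 0.008 [0.3779 0.3439]
(410, 291) 0.05 [0.3798 0.3436]
(410, 291) 0.04 [0.3827 0.3426]
board
(308, 457) 0.018 [0.4752 0.2262]
(450, 368) 0.018 [0.4462 0.3443]
rail dark line
(160, 305) 0 [0.3347 0.1726]
(290, 247) 0 [0.3378 0.2801]
(470, 175) 0 [0.3405 0.4006]
(300, 235) 0 [0.3336 0.2894]
(100, 320) 0 [0.3234 0.1138]
(300, 235) 0.01 [0.3328 0.2922]
(100, 320) 0.01 [0.323  0.1228]
(300, 235) 0.02 [0.3321 0.2949]
(100, 320) 0.02 [0.3226 0.1317]
```

```bash
python3 - <<'E'
from h import *
import cv2
pos=np.array([.3849,.3342,.1202]);R=np.array([[-.92,.392,-.002],[.392,.92,-.009],[-.002,-.009,-1.]])
g=lambda u,v:((u/1.5625-140)*4,(v/1.5625-130)*4)
def tri(a,b):
    (o1,d1),(o2,d2)=a,b;A=np.c_[d1,-d2];s=np.linalg.lstsq(A,o2-o1,rcond=None)[0]
    return np.round((o1+d1*s[0]+o2+d2*s[1])/2,4),round(np.linalg.norm(o1+d1*s[0]-o2-d2*s[1]),4)
print(tri(ray("top",g(205,419)),wray((526,138),pos,R)))
print(tri(ray("top",g(228,415)),wray((470,175),pos,R)),"table corner")
# stitched crops of rail end: side and top
s=cv2.imread("side_raw.png")[200:384,310:420];t=cv2.imread("top_raw.png")[225:295,125:245]
s=cv2.resize(s,(359,600),interpolation=3);t=cv2.resize(t,(441,257),interpolation=3)
im=np.zeros((600,800,3),np.uint8);im[:,:359]=s;im[:257,359:]=t;cv2.imwrite("pics/rail.png",im)
E
```

```text
(array([ 0.3341,  0.452 , -0.0416]), np.float64(0.002))
(array([0.341 , 0.4012, 0.0049]), np.float64(0.0032)) table corner
```

View pics/rail.png

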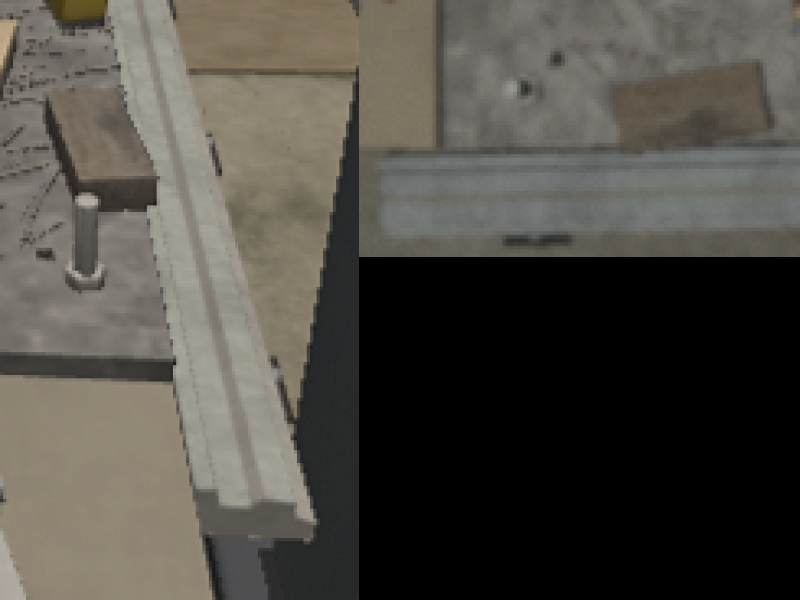

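The rail lies below table level (z ≈ -0.04), so the fingers have clearance there. Bolt first.

```bash
python3 p.py 0.380 0.344 0.012
```

```text
t 1.00 pos [0.3835 0.3387 0.1213] yaw 67.1 tilt [-0.0018 -0.0048] w 0.702 grip 0.0 F [-0.4  0.6  0.6] q7 0.41
shift [ 0.54  0.41 10.92] rows>= 3.0
```

jog_arm([
  [6,0.15,-0.15,2.5,0,0,0],
  [6,0,0,2.5,0,0,0],
  [6,0,0,1,0,0,0],
  [6,0,0,0,0,0,0],
  [6,0,0,0,0,0,0],
])

```text
time_s: 1.42
ee_pos: [0.3793, 0.3448, 0.0628]
tcp_rot: [[-0.925, 0.38, -0.001], [0.38, 0.925, -0.001], [0.0, -0.001, -1.0]]
wrist_force: [-0.3, 0.7, -0.1]
width: 0.702
grip_force: 0.0
```

```bash
python3 p.py 0.380 0.344 0.012
```

```text
t 1.42 pos [0.3793 0.3448 0.0628] yaw 67.7 tilt [-0.0007 -0.0006] w 0.702 grip 0.0 F [-0.3  0.7 -0.1] q7 0.42
shift [-0.1  -0.04  5.08] rows>= 2.0
```

jog_arm([
  [6,0,0,2.5,0,0,0],
  [6,0,0,2.6,0,0,0],
  [6,0,0,0,0,0,0],
  [6,0,0,0,0,0,0],
  [0.5,0,0,0,0,0,0],
])

```text
time_s: 1.83
ee_pos: [0.3809, 0.3455, 0.0136]
tcp_rot: [[-0.925, 0.381, 0.002], [0.381, 0.925, 0.002], [-0.001, 0.003, -1.0]]
wrist_force: [0.8, 0.7, 0.1]
width: 0.573
grip_force: 0.0
```

jog_arm([
  [0.5,0,0,0,0,0,0],
  [0.5,0,0,0,0,0,0],
  [0.5,0,0,0,0,0,0],
  [0.5,0,0,0,0,0,0],
  [0.5,0,0,0,0,0,0],
])

```text
time_s: 2.25
ee_pos: [0.3807, 0.345, 0.0131]
tcp_rot: [[-0.925, 0.381, 0.001], [0.381, 0.925, 0.002], [-0.001, 0.002, -1.0]]
wrist_force: [-0.6, -0.4, 5.9]
width: 0.117
grip_force: 39.2
```

jog_arm([
  [0.5,0,0,-2,0,0,0],
  [0.5,0,0,-3,0,0,0],
  [0.5,0,0,-2,0,0,0],
  [0.5,0,0,0,0,0,0],
  [0.5,0,0,0,0,0,0],
])

```text
time_s: 2.67
ee_pos: [0.3805, 0.345, 0.083]
tcp_rot: [[-0.925, 0.381, 0.002], [0.381, 0.925, 0.002], [-0.001, 0.003, -1.0]]
wrist_force: [0.0, -0.0, -1.2]
width: 0.114
grip_force: 39.1
```

```bash
python3 p.py 0.5967 0.2701 0.08
```

```text
t 2.67 pos [0.3805 0.345  0.083 ] yaw 67.6 tilt [0.0018 0.0023] w 0.114 grip 39.1 F [ 0.  -0.  -1.2] q7 0.42
shift [-22.84   1.31   0.32] rows>= 6.0
```

jog_arm([
  [0.5,-3.8,0.22,0,0,0,0],
  [0.5,-3.8,0.22,0,0,0,0],
  [0.5,-3.8,0.22,0,0,0,0],
  [0.5,-3.8,0.22,0,0,0,0],
  [0.5,-3.8,0.22,0,0,0,0],
])

```text
time_s: 3.08
ee_pos: [0.5595, 0.2805, 0.0795]
tcp_rot: [[-0.925, 0.38, -0.004], [0.38, 0.925, -0.002], [0.003, -0.003, -1.0]]
wrist_force: [-0.4, 1.0, -0.6]
width: 0.108
grip_force: 39.1
```

jog_arm([
  [0.5,-3.8,0.2,0,0,0,0],
  [0.5,0,0,0.8,0,0,0],
  [0.5,0,0,0.8,0,0,0],
  [0.5,0,0,0,0,0,0],
  [0.5,0,0,0,0,0,0],
])

```text
time_s: 3.5
ee_pos: [0.5919, 0.27, 0.0631]
tcp_rot: [[-0.925, 0.379, -0.006], [0.379, 0.925, -0.002], [0.005, -0.004, -1.0]]
wrist_force: [-0.5, -0.1, -0.7]
width: 0.114
grip_force: 39.1
```

```bash
python3 p.py 0.5967 0.2701 0.026; python3 - <<'E'
from plant import env
import cv2,numpy as np
s=env.state();print(np.round(s["ee_pos"],4),np.round(s["tcp_rot"],4).tolist())
w=env.capture("wrist")["color"];d=env.capture("side")["color"]
im=np.zeros((600,800,3),np.uint8)
im[:,:400]=cv2.resize(w[134:384,170:337],(400,600),interpolation=3)
im[:,400:]=cv2.resize(d[190:310,180:260],(400,600),interpolation=3)
cv2.imwrite("pics/b1.png",im[:,:,::-1])
E
```

```text
t 3.50 pos [0.5919 0.27   0.0631] yaw 67.7 tilt [-0.006  -0.0015] w 0.114 grip 39.1 F [-0.5 -0.1 -0.7] q7 0.80
shift [-0.46  0.21  3.7 ] rows>= 1.0
[0.5919 0.27   0.0631] [[-0.9254, 0.3789, -0.006], [0.3789, 0.9255, -0.0015], [0.005, -0.0037, -1.0]]
```

View pics/b1.png

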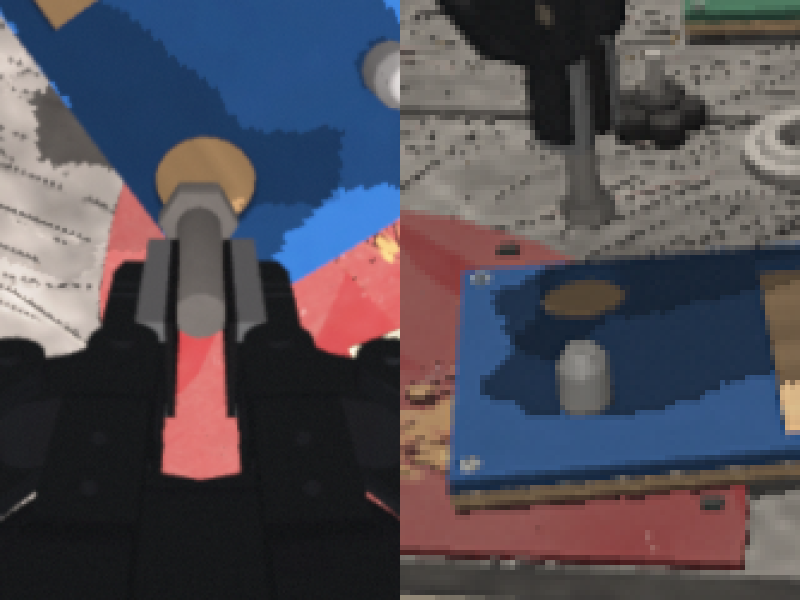

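The bolt is held upright. The socket appears at about (205,185) in the wrist crop, and the head hides its near half. I'll check the alignment.

```bash
python3 - <<'E'
from h import *
pos=np.array([.5919,.27,.0631]);R=np.array([[-0.9254, 0.3789, -0.006], [0.3789, 0.9255, -0.0015], [0.005, -0.0037, -1.0]])
q=lambda u,v,z:np.round(R.T@(atz(wray((170+u/2.395,134+v/2.395),pos,R,1),z)-pos)*100,2)
for p in[(155,183),(256,183),(205,136)]:print("socket",q(*p,.018))
for p in[(158,215),(240,215),(200,188)]:print("head",q(*p,.05))
E
```

```text
socket [-0.31 -1.4   4.51]
socket [-0.31  1.77  4.5 ]
socket [1.24 0.16 4.52]
head [ 0.02 -1.13  1.31]
head [0.03 1.09 1.31]
head [0.81 0.01 1.31]
```

jog_arm([
  [0.5,0,0.1,0,0,0,0],
  [0.5,0,0,1,0,0,0],
  [0.5,0,0,0,0,0,0],
  [0.5,0,0,0,0,0,0],
])

```text
time_s: 3.93
ee_pos: [0.5949, 0.2703, 0.055]
tcp_rot: [[-0.925, 0.38, -0.002], [0.38, 0.925, -0.001], [0.001, -0.001, -1.0]]
wrist_force: [-0.2, 0.0, -1.7]
width: 0.11
grip_force: 39.1
```

```bash
python3 p.py 0.5965 0.2701 0.026
```

```text
t 3.93 pos [0.5949 0.2703 0.055 ] yaw 67.6 tilt [-0.0018 -0.0008] w 0.110 grip 39.1 F [-0.2  0.  -1.7] q7 0.80
shift [-0.16  0.05  2.9 ] rows>= 1.0
```

jog_arm([
  [0.5,-0.1,0,1,0,0,0],
  [0.5,0,0,1,0,0,0],
  [0.5,0,0,0.8,0,0,0],
  [0.5,0,0,0,0,0,0],
  [0.5,0,0,0,0,0,0],
])

```text
time_s: 4.35
ee_pos: [0.5961, 0.2693, 0.0266]
tcp_rot: [[-0.924, 0.381, -0.002], [0.381, 0.924, -0.001], [0.001, -0.002, -1.0]]
wrist_force: [-0.3, 0.0, -0.4]
width: 0.115
grip_force: 39.8
```

jog_arm([
  [0.5,0,0,0.2,0,0,0],
  [0.5,0,0,0,0,0,0],
  [0.5,0,0,0,0,0,0],
])

```text
time_s: 4.6
ee_pos: [0.5969, 0.27, 0.0259]
tcp_rot: [[-0.925, 0.381, 0.0], [0.381, 0.925, 0.0], [0.0, 0.0, -1.0]]
wrist_force: [0.1, -0.1, 0.2]
width: 0.112
grip_force: 39.8
```

jog_arm([
  [3.5,0,0,0,0,0,0],
  [3.5,0,0,0,0,0,0],
  [3.5,0,0,0,0,0,0],
  [3.5,0,0,0,0,0,0],
  [3.5,0,0,-2.5,0,0,0],
])

```text
time_s: 5.02
ee_pos: [0.5923, 0.268, 0.0459]
tcp_rot: [[-0.925, 0.381, -0.01], [0.381, 0.925, -0.005], [0.007, -0.008, -1.0]]
wrist_force: [-1.1, 0.5, -1.0]
width: 0.412
grip_force: 0.0
```

jog_arm([
  [3.5,0,0,-4,0,0,0],
  [3.5,0,0,-4,0,0,0],
  [8.5,0,0,0,0,0,0],
  [8.5,0,0,0,0,0,0],
])

```text
time_s: 5.35
ee_pos: [0.6001, 0.2712, 0.1355]
tcp_rot: [[-0.925, 0.381, 0.008], [0.381, 0.925, 0.004], [-0.006, 0.007, -1.0]]
wrist_force: [0.0, -0.1, -0.7]
width: 0.676
grip_force: 0.0
```

```bash
python3 p.py 0.5226 0.1365 0.10
```

```text
t 5.35 pos [0.6001 0.2712 0.1355] yaw 67.6 tilt [0.0078 0.0043] w 0.676 grip 0.0 F [ 0.  -0.1 -0.7] q7 0.79
shift [  2.05 -15.43   3.43] rows>= 4.0
```

jog_arm([
  [8.5,0.45,-3.85,0.7,0,0,0],
  [8.5,0.45,-3.85,0.7,0,0,0],
  [8.5,0.45,-3.85,0.7,0,0,0],
  [8.5,0.45,-3.85,0.7,0,0,0],
  [8.5,0,0,0,0,0,0],
])

```text
time_s: 5.77
ee_pos: [0.5127, 0.123, 0.098]
tcp_rot: [[-0.921, 0.39, -0.015], [0.391, 0.921, -0.009], [0.01, -0.014, -1.0]]
wrist_force: [-0.5, -1.9, -1.3]
width: 0.994
grip_force: 0.0
```

jog_arm([
  [8.5,0,0,0,0,0,0],
  [8.5,0,0,0,0,0,0],
  [8.5,0,0,0,0,0,0],
])

```text
time_s: 6.02
ee_pos: [0.5222, 0.136, 0.1029]
tcp_rot: [[-0.925, 0.379, 0.001], [0.379, 0.925, 0.001], [-0.0, 0.001, -1.0]]
wrist_force: [-0.5, 0.9, -0.1]
width: 0.996
grip_force: 0.0
```

```bash
python3 p.py 0.5226 0.1365 0.0; python3 - <<'E'
from plant import env
import cv2,numpy as np
s=env.state();np.savez("pose.npz",p=s["ee_pos"],R=s["tcp_rot"])
w=env.capture("wrist")["color"];d=env.capture("side")["color"]
im=np.zeros((600,800,3),np.uint8)
im[:450]=cv2.resize(w[159:384,56:456],(800,450),interpolation=3)
im[450:,:400]=cv2.resize(d[220:310,180:420],(400,150),interpolation=3)
cv2.imwrite("pics/f1.png",im[:,:,::-1])
E
```

```text
t 6.02 pos [0.5222 0.136  0.1029] yaw 67.7 tilt [0.0007 0.0007] w 0.996 grip 0.0 F [-0.5  0.9 -0.1] q7 0.94
shift [-1.000e-02  6.000e-02  1.029e+01] rows>= 3.0
```

View pics/f1.png

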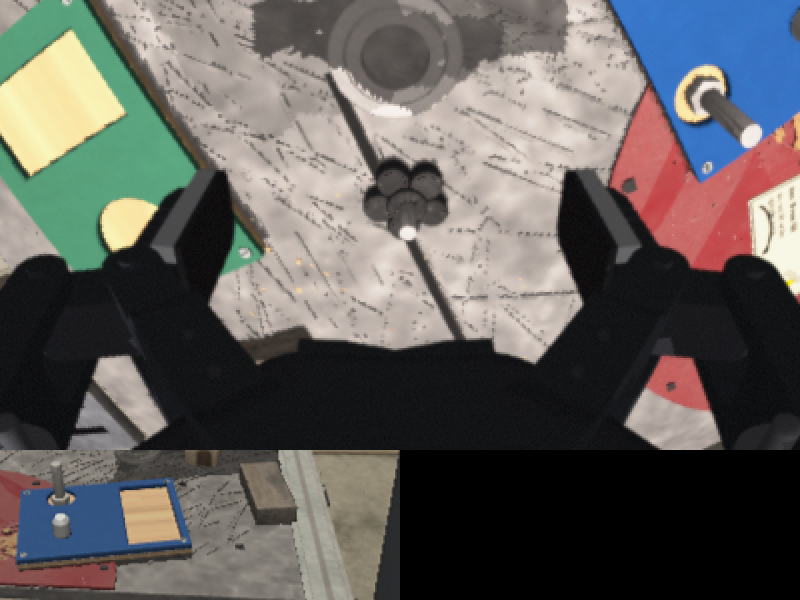

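The bolt stands in its socket and the flange is centred between the fingers. I'll go down and grip it low.

jog_arm([
  [8.5,0,0,3,0,0,0],
  [8.5,0,0,3,0,0,0],
  [8.5,0,0,2.5,0,0,0],
  [8.5,0,0,1.2,0,0,0],
  [8.5,0,0,0,0,0,0],
])

```text
time_s: 6.53
ee_pos: [0.5191, 0.1346, 0.0029]
tcp_rot: [[-0.925, 0.379, -0.006], [0.379, 0.925, -0.002], [0.005, -0.004, -1.0]]
wrist_force: [-0.2, -0.1, -0.0]
width: 0.996
grip_force: 0.0
```

jog_arm([
  [8.5,0,0,0,0,0,0],
  [8.5,0,0,0,0,0,0],
  [8.5,0,0,0,0,0,0],
])

```text
time_s: 6.78
ee_pos: [0.5236, 0.1351, 0.0077]
tcp_rot: [[-0.925, 0.381, 0.004], [0.381, 0.925, 0.001], [-0.003, 0.003, -1.0]]
wrist_force: [-0.2, -0.2, -0.1]
width: 0.995
grip_force: 0.0
```

```bash
python3 p.py 0.5226 0.1365 -0.004
```

```text
t 6.78 pos [0.5236 0.1351 0.0077] yaw 67.6 tilt [0.0036 0.0014] w 0.995 grip 0.0 F [-0.2 -0.2 -0.1] q7 0.99
shift [0.15 0.09 1.17] rows>= 1.0
```

jog_arm([
  [8.5,0.1,0.1,0.5,0,0,0],
  [8.5,0,0,0.5,0,0,0],
  [8.5,0,0,0,0,0,0],
  [8.5,0,0,0,0,0,0],
  [8.5,0,0,0,0,0,0],
])

```text
time_s: 7.2
ee_pos: [0.521, 0.1356, -0.0042]
tcp_rot: [[-0.925, 0.381, -0.0], [0.381, 0.925, -0.0], [0.0, -0.0, -1.0]]
wrist_force: [0.1, -1.0, -0.1]
width: 0.993
grip_force: 0.0
```

jog_arm([
  [5,0,0,0,0,0,0],
  [5,0,0,0,0,0,0],
  [5,0,0,0,0,0,0],
  [5,0,0,0,0,0,0],
  [5,0,0,0,0,0,0],
], newtons=60)

```text
time_s: 7.62
ee_pos: [0.5211, 0.1357, -0.0041]
tcp_rot: [[-0.925, 0.381, 0.0], [0.381, 0.925, 0.0], [-0.0, 0.0, -1.0]]
wrist_force: [0.3, 0.2, 0.1]
width: 0.59
grip_force: 0.0
```

jog_arm([
  [5,0,0,-1,0,0,0],
  [5,0,0,-2.5,0,0,0],
  [5,0,0,-3.5,0,0,0],
  [5,0,0,-1.5,0,0,0],
  [5,0,0,0,0,0,0],
])

```text
time_s: 8.03
ee_pos: [0.5253, 0.1368, 0.0861]
tcp_rot: [[-0.924, 0.381, 0.009], [0.381, 0.924, 0.004], [-0.007, 0.007, -1.0]]
wrist_force: [0.8, 0.6, 1.7]
width: 0.586
grip_force: 0.0
```

```bash
python3 p.py 0.5826 0.3366 0.08 12
```

```text
t 8.03 pos [0.5253 0.1368 0.0861] yaw 67.6 tilt [0.0093 0.0037] w 0.586 grip 0.0 F [0.8 0.6 1.7] q7 0.95
shift [ 2.32 20.65  0.74] rows>= 6.0
turn_z 55.6
```

The fingers closed to 5 cm with no contact, so the tips sit higher than I assumed at this opening and passed above the rim. I'll go lower with a narrower opening and feel for the table.

jog_arm([
  [7.2,0.1,0,0,0,0,0],
  [7.2,0,0,0,0,0,0],
  [7.2,0,0,3,0,0,0],
  [7.2,0,0,3,0,0,0],
  [7.2,0,0,2,0,0,0],
])

```text
time_s: 8.45
ee_pos: [0.5172, 0.1354, -0.0025]
tcp_rot: [[-0.925, 0.381, -0.005], [0.381, 0.925, -0.002], [0.004, -0.004, -1.0]]
wrist_force: [-0.7, -0.3, -1.5]
width: 0.844
grip_force: 0.0
```

jog_arm([
  [7.2,0,0,0.7,0,0,0],
  [7.2,0,0,0,0,0,0],
  [7.2,0,0,0,0,0,0],
  [7.2,0,0,0,0,0,0],
])

```text
time_s: 8.78
ee_pos: [0.5211, 0.1362, -0.0053]
tcp_rot: [[-0.925, 0.381, 0.002], [0.381, 0.925, 0.0], [-0.001, 0.001, -1.0]]
wrist_force: [-1.2, -0.2, -0.9]
width: 0.843
grip_force: 0.0
```

```bash
python3 p.py 0.5222 0.136 -0.007
```

```text
t 8.78 pos [ 0.5211  0.1362 -0.0053] yaw 67.6 tilt [0.0016 0.0005] w 0.843 grip 0.0 F [-1.2 -0.2 -0.9] q7 0.99
shift [-0.11  0.02  0.17] rows>= 1.0
```

jog_arm([
  [7,-0.05,0,0.2,0,0,0],
  [7,0,0,0,0,0,0],
  [7,0,0,0,0,0,0],
])

```text
time_s: 9.03
ee_pos: [0.5214, 0.1361, -0.0072]
tcp_rot: [[-0.925, 0.381, 0.002], [0.381, 0.925, 0.001], [-0.001, 0.001, -1.0]]
wrist_force: [-0.4, -0.0, -0.3]
width: 0.819
grip_force: 0.0
```

jog_arm([
  [7,0,0,0.2,0,0,0],
  [7,0,0,0,0,0,0],
  [7,0,0,0,0,0,0],
])

```text
time_s: 9.28
ee_pos: [0.5205, 0.1359, -0.0101]
tcp_rot: [[-0.925, 0.381, -0.0], [0.381, 0.925, 0.0], [0.0, 0.0, -1.0]]
wrist_force: [-0.3, 0.7, -0.7]
width: 0.821
grip_force: 0.0
```

jog_arm([
  [7,0,0,0.2,0,0,0],
  [7,0,0,0,0,0,0],
  [7,0,0,0,0,0,0],
])

```text
time_s: 9.53
ee_pos: [0.5204, 0.1358, -0.0123]
tcp_rot: [[-0.925, 0.381, -0.001], [0.381, 0.925, -0.0], [0.0, -0.0, -1.0]]
wrist_force: [0.5, 0.5, -0.7]
width: 0.82
grip_force: 0.0
```

jog_arm([
  [5.5,0,0,0,0,0,0],
  [5.5,0,0,0,0,0,0],
  [5.5,0,0,0,0,0,0],
  [5.5,0,0,0,0,0,0],
  [5.5,0,0,0,0,0,0],
])

```text
time_s: 9.95
ee_pos: [0.5206, 0.1359, -0.0121]
tcp_rot: [[-0.925, 0.381, 0.0], [0.381, 0.925, 0.0], [-0.0, 0.0, -1.0]]
wrist_force: [0.1, 0.2, -0.1]
width: 0.644
grip_force: 0.0
```

```bash
python3 - <<'E'
from plant import env
import cv2,numpy as np
w=env.capture("wrist")["color"];d=env.capture("side")["color"]
im=np.zeros((600,800,3),np.uint8)
im[:,:450]=cv2.resize(w[184:384,178:328],(450,600),interpolation=3)
im[:440,450:]=cv2.resize(d[170:270,205:285],(350,440),interpolation=3)
cv2.imwrite("pics/f2.png",im[:,:,::-1])
E
```

```text
(no output)
```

View pics/f2.png

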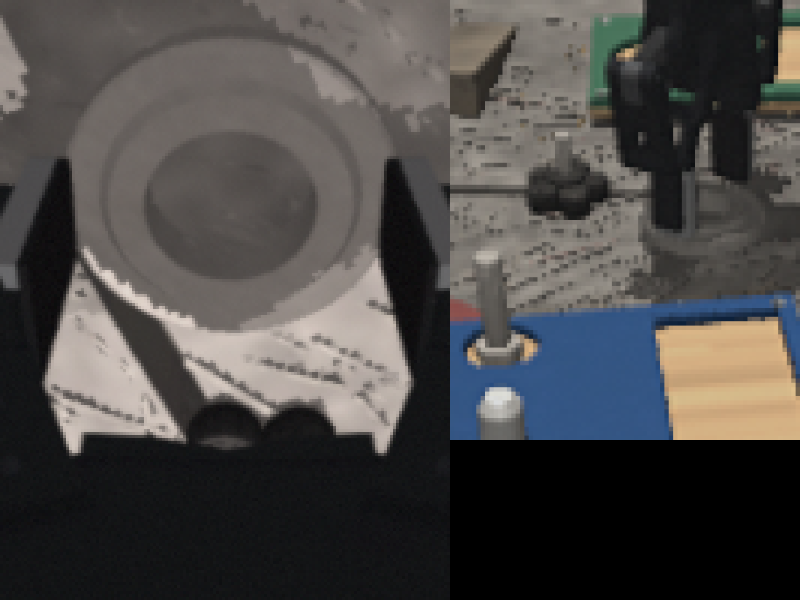

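The picture shows the flange filling the gap with the fingers just touching it. The opening value must be nonlinear, as the 12 mm bolt read 0.114, so I just need to close further.

jog_arm([
  [4.5,0,0,0,0,0,0],
  [4.5,0,0,0,0,0,0],
  [4.5,0,0,0,0,0,0],
  [4.5,0,0,0,0,0,0],
])

```text
time_s: 10.38
ee_pos: [0.5211, 0.1363, -0.0113]
tcp_rot: [[-0.925, 0.381, 0.001], [0.381, 0.925, 0.001], [-0.0, 0.001, -1.0]]
wrist_force: [-1.8, 0.3, 5.2]
width: 0.532
grip_force: 3.6
```

jog_arm([
  [3,0,0,-0.1,0,0,0],
  [3,0,0,0,0,0,0],
  [3,0,0,0,0,0,0],
  [3,0,0,0,0,0,0],
])

```text
time_s: 10.72
ee_pos: [0.5224, 0.1358, -0.0088]
tcp_rot: [[-0.924, 0.381, 0.002], [0.381, 0.924, 0.001], [-0.002, 0.002, -1.0]]
wrist_force: [-2.4, -0.5, 13.8]
width: 0.347
grip_force: 6.8
```

```bash
python3 - <<'E'
from plant import env
import cv2,numpy as np
w=env.capture("wrist")["color"];d=env.capture("side")["color"]
im=np.zeros((600,800,3),np.uint8)
im[:,:450]=cv2.resize(w[184:384,178:328],(450,600),interpolation=3)
im[:440,450:]=cv2.resize(d[170:270,205:285],(350,440),interpolation=3)
cv2.imwrite("pics/f3.png",im[:,:,::-1])
E
```

```text
(no output)
```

View pics/f3.png

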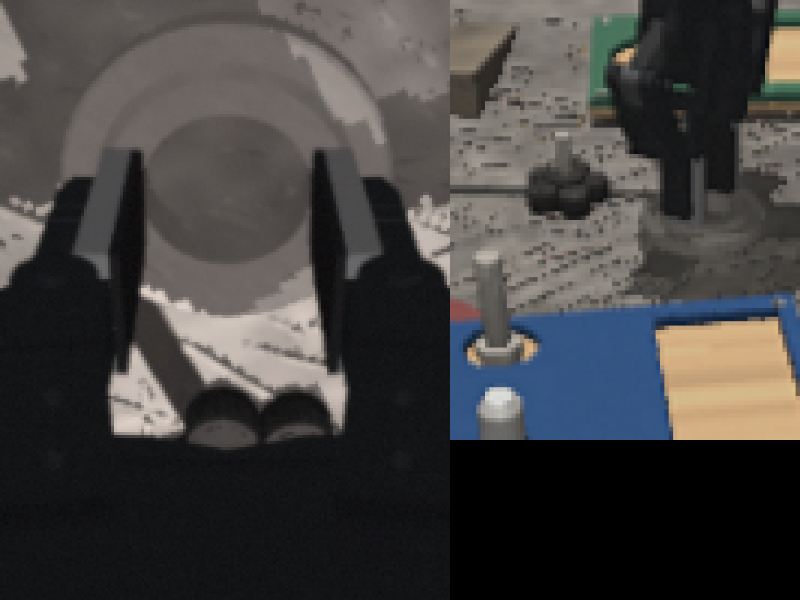

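The tips came to rest on top of the flange. The tips therefore sit about 19–20 mm behind the reported TCP, which also matches how high the bolt was gripped. I'll lift, open and go lower, feeling for the table.

jog_arm([
  [3,0,0,-1,0,0,0],
  [7.4,0,0,-0.5,0,0,0],
  [7.4,0,0,0,0,0,0],
  [7.4,0,0,0,0,0,0],
  [7.4,0,0,0,0,0,0],
])

```text
time_s: 11.23
ee_pos: [0.5202, 0.1359, 0.0036]
tcp_rot: [[-0.925, 0.381, -0.001], [0.381, 0.925, -0.0], [0.0, -0.0, -1.0]]
wrist_force: [-0.3, -0.5, 0.5]
width: 0.865
grip_force: 0.0
```

jog_arm([
  [7.4,0,0,1,0,0,0],
  [7.4,0,0,0.8,0,0,0],
  [7.4,0,0,0,0,0,0],
  [7.4,0,0,0,0,0,0],
  [7.4,0,0,0,0,0,0],
])

```text
time_s: 11.65
ee_pos: [0.5201, 0.1356, -0.0148]
tcp_rot: [[-0.925, 0.381, -0.001], [0.381, 0.925, -0.001], [0.001, -0.001, -1.0]]
wrist_force: [0.7, 0.1, 0.7]
width: 0.867
grip_force: 0.0
```

jog_arm([
  [7.4,0,0,0.3,0,0,0],
  [7.4,0,0,0,0,0,0],
  [7.4,0,0,0,0,0,0],
  [7.4,0,0,0,0,0,0],
])

```text
time_s: 11.98
ee_pos: [0.5207, 0.1359, -0.017]
tcp_rot: [[-0.925, 0.381, 0.0], [0.381, 0.925, 0.0], [-0.0, 0.0, -1.0]]
wrist_force: [0.7, 0.4, 0.2]
width: 0.87
grip_force: 0.0
```

jog_arm([
  [7.4,0,0,0.3,0,0,0],
  [7.4,0,0,0,0,0,0],
  [7.4,0,0,0,0,0,0],
  [7.4,0,0,0,0,0,0],
])

```text
time_s: 12.32
ee_pos: [0.5205, 0.1358, -0.0202]
tcp_rot: [[-0.925, 0.381, -0.0], [0.381, 0.925, -0.0], [0.0, -0.0, -1.0]]
wrist_force: [0.2, 0.0, 0.5]
width: 0.867
grip_force: 0.0
```

jog_arm([
  [7.4,0,0,0.3,0,0,0],
  [7.4,0,0,0,0,0,0],
  [7.4,0,0,0,0,0,0],
  [7.4,0,0,0,0,0,0],
])

```text
time_s: 12.65
ee_pos: [0.5205, 0.1358, -0.0232]
tcp_rot: [[-0.925, 0.381, -0.0], [0.381, 0.925, -0.0], [0.0, -0.0, -1.0]]
wrist_force: [0.1, -0.1, -0.1]
width: 0.864
grip_force: 0.0
```

jog_arm([
  [5.8,0,0,0,0,0,0],
  [5.8,0,0,0,0,0,0],
  [5.8,0,0,0,0,0,0],
  [5.8,0,0,0,0,0,0],
])

```text
time_s: 12.98
ee_pos: [0.5208, 0.136, -0.0225]
tcp_rot: [[-0.925, 0.381, -0.0], [0.381, 0.925, 0.0], [0.0, 0.0, -1.0]]
wrist_force: [-0.9, -0.7, 5.2]
width: 0.689
grip_force: 51.5
```

jog_arm([
  [5,0,0,-1,0,0,0],
  [5,0,0,-2.5,0,0,0],
  [5,0,0,-3,0,0,0],
  [5,0,0,-1,0,0,0],
  [5,0,0,0,0,0,0],
])

```text
time_s: 13.4
ee_pos: [0.5236, 0.1367, 0.055]
tcp_rot: [[-0.925, 0.381, 0.007], [0.381, 0.925, 0.003], [-0.005, 0.005, -1.0]]
wrist_force: [0.6, 0.9, -1.9]
width: 0.682
grip_force: 65.0
```

```bash
python3 p.py 0.5826 0.3366 0.055 12
```

```text
t 13.40 pos [0.5236 0.1367 0.055 ] yaw 67.6 tilt [0.0068 0.0026] w 0.682 grip 65.0 F [ 0.6  0.9 -1.9] q7 0.96
shift [ 2.16 20.73  0.09] rows>= 6.0
turn_z 55.6
```

jog_arm([
  [5,0.36,3.45,-0.8,0,0,0],
  [5,0.36,3.45,0,0,0,0],
  [5,0.36,3.45,0,0,0,0],
  [5,0.36,3.45,0,0,0,0],
  [5,0.36,3.45,0,0,0,0],
])

```text
time_s: 13.82
ee_pos: [0.5684, 0.303, 0.0576]
tcp_rot: [[-0.925, 0.381, -0.003], [0.381, 0.925, -0.002], [0.002, -0.003, -1.0]]
wrist_force: [0.4, 0.0, -2.1]
width: 0.684
grip_force: 65.0
```

jog_arm([
  [5,0.36,3.45,0,0,0,0],
  [5,0,0,0,0,0,0],
  [5,0,0,0.7,0,0,0],
  [5,0,0,0,0,0,0],
  [5,0,0,0,0,0,0],
])

```text
time_s: 14.23
ee_pos: [0.578, 0.3319, 0.0502]
tcp_rot: [[-0.924, 0.383, -0.004], [0.383, 0.924, -0.004], [0.002, -0.006, -1.0]]
wrist_force: [-0.5, -0.2, -1.4]
width: 0.682
grip_force: 65.1
```

jog_arm([
  [5,0,0,0,0,0,0],
  [5,0,0,0,0,0,0],
  [5,0,0,0,0,0,0],
])

```text
time_s: 14.48
ee_pos: [0.5798, 0.3341, 0.0531]
tcp_rot: [[-0.924, 0.383, 0.0], [0.383, 0.924, -0.0], [-0.0, -0.0, -1.0]]
wrist_force: [0.7, 1.1, -2.5]
width: 0.683
grip_force: 65.1
```

```bash
python3 p.py 0.5826 0.3366 0.03; python3 - <<'E'
from plant import env
import cv2,numpy as np
s=env.state();np.savez("pose.npz",p=s["ee_pos"],R=s["tcp_rot"])
w=env.capture("wrist")["color"];d=env.capture("side")["color"]
im=np.zeros((600,800,3),np.uint8)
im[:,:450]=cv2.resize(w[164:364,178:328],(450,600),interpolation=3)
im[:440,450:]=cv2.resize(d[190:290,180:260],(350,440),interpolation=3)
cv2.imwrite("pics/f4.png",im[:,:,::-1])
E
```

```text
t 14.48 pos [0.5798 0.3341 0.0531] yaw 67.5 tilt [ 0.0002 -0.0002] w 0.683 grip 65.1 F [ 0.7  1.1 -2.5] q7 0.70
shift [-0.16  0.33  2.31] rows>= 1.0
```

View pics/f4.png

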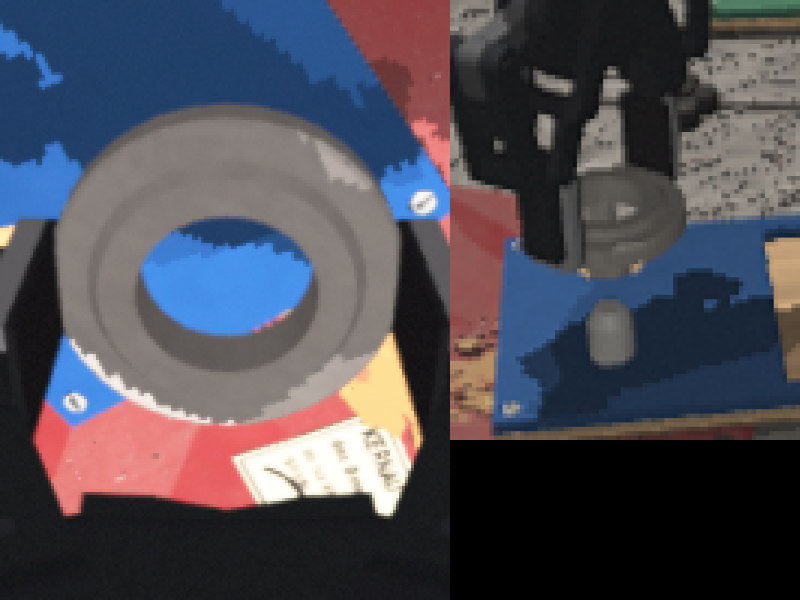

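The flange is held level; the bore rim spans (135–318, 215–372) in the crop. In the side part, the pin top is at (610,305) and the flange is above it. I'll measure where the flange sits in the hand.

```bash
python3 - <<'E'
from h import *
d=np.load("pose.npz");pos,R=d["p"],d["R"]
q=lambda u,v,z:np.round(R.T@(atz(wray((178+(u+.5)/3-.5,164+(v+.5)/3-.5),pos,R,1),pos[2]+z)-pos)*100,2)
for p in[(135,290),(318,290),(227,215),(227,372)]:print("bore",q(*p,.0345))
for p in[(57,260),(400,260),(228,423)]:print("rim",q(*p,.0275))
E
```

```text
bore [ 0.13 -1.54 -3.45]
bore [ 0.13  1.52 -3.45]
bore [ 1.55 -0.   -3.45]
bore [-1.57 -0.   -3.45]
rim [ 0.28 -2.97 -2.75]
rim [ 0.28  3.02 -2.75]
rim [-3.33  0.02 -2.75]
```

jog_arm([
  [5,-0.1,0.3,0,0,0,0],
  [5,0,0,1,0,0,0],
  [5,0,0,0,0,0,0],
  [5,0,0,0,0,0,0],
  [5,0,0,0,0,0,0],
])

```text
time_s: 15.0
ee_pos: [0.581, 0.3377, 0.0422]
tcp_rot: [[-0.925, 0.381, -0.001], [0.381, 0.925, -0.001], [0.001, -0.001, -1.0]]
wrist_force: [0.3, -0.3, -2.1]
width: 0.686
grip_force: 65.1
```

```bash
python3 p.py 0.5826 0.3366 -0.003
```

```text
t 15.00 pos [0.581  0.3377 0.0422] yaw 67.6 tilt [-0.001  -0.0007] w 0.686 grip 65.1 F [ 0.3 -0.3 -2.1] q7 0.71
shift [-0.19 -0.04  4.52] rows>= 2.0
```

jog_arm([
  [5,-0.1,0,1,0,0,0],
  [5,0,0,1,0,0,0],
  [5,0,0,0,0,0,0],
  [5,0,0,0.6,0,0,0],
  [5,0,0,0.6,0,0,0],
])

```text
time_s: 15.42
ee_pos: [0.5827, 0.3376, 0.0104]
tcp_rot: [[-0.925, 0.381, 0.0], [0.381, 0.925, 0.0], [-0.0, 0.0, -1.0]]
wrist_force: [0.3, -0.8, -1.3]
width: 0.687
grip_force: 65.2
```

jog_arm([
  [5,0,0,0,0,0,0],
  [5,0,0,0,0,0,0],
  [5,0,0,0.6,0,0,0],
  [5,0,0,0,0,0,0],
  [5,0,0,0,0,0,0],
])

```text
time_s: 15.83
ee_pos: [0.5821, 0.3374, 0.0046]
tcp_rot: [[-0.925, 0.381, -0.001], [0.381, 0.925, -0.0], [0.0, -0.001, -1.0]]
wrist_force: [-0.3, 0.3, -0.6]
width: 0.69
grip_force: 65.1
```

```bash
python3 p.py 0.5826 0.3366 -0.003
```

```text
t 15.83 pos [0.5821 0.3374 0.0046] yaw 67.6 tilt [-0.0006 -0.0003] w 0.690 grip 65.1 F [-0.3  0.3 -0.6] q7 0.71
shift [-0.07 -0.06  0.76] rows>= 1.0
```

jog_arm([
  [5,0,0,0.4,0,0,0],
  [5,0,0,0.3,0,0,0],
  [5,0,0,0,0,0,0],
  [5,0,0,0,0,0,0],
])

```text
time_s: 16.17
ee_pos: [0.5821, 0.3373, -0.0025]
tcp_rot: [[-0.925, 0.381, -0.001], [0.381, 0.925, -0.0], [0.0, -0.001, -1.0]]
wrist_force: [-0.1, 0.0, -2.1]
width: 0.68
grip_force: 65.1
```

jog_arm([
  [7.5,0,0,0,0,0,0],
  [7.5,0,0,0,0,0,0],
  [7.5,0,0,-0.5,0,0,0],
  [7.5,0,0,-3,0,0,0],
  [7.5,0,0,-4,0,0,0],
])

```text
time_s: 16.58
ee_pos: [0.5791, 0.3357, 0.0699]
tcp_rot: [[-0.925, 0.381, -0.007], [0.381, 0.925, -0.005], [0.005, -0.007, -1.0]]
wrist_force: [0.2, 0.8, 0.4]
width: 0.876
grip_force: 0.0
```

```bash
python3 p.py 0.364 0.237 0.08 8.2
```

```text
t 16.58 pos [0.5791 0.3357 0.0699] yaw 67.6 tilt [-0.0074 -0.005 ] w 0.876 grip 0.0 F [0.2 0.8 0.4] q7 0.70
shift [ 16.14 -17.32  -0.81] rows>= 6.0
turn_z 59.4
```

jog_arm([
  [7.5,2.6,-2.9,-0.3,0,0,0],
  [7.5,2.6,-2.9,0,0,0,0],
  [7.5,2.6,-2.9,0,0,0,0],
  [7.5,2.6,-2.9,0,0,0,0],
  [7.5,2.6,-2.9,0,0,0,0],
])

```text
time_s: 17.0
ee_pos: [0.4062, 0.2526, 0.0769]
tcp_rot: [[-0.925, 0.381, 0.002], [0.381, 0.925, 0.002], [-0.001, 0.002, -1.0]]
wrist_force: [-0.9, 0.4, -0.7]
width: 0.879
grip_force: 0.0
```

jog_arm([
  [7,2.6,-2.7,0,0,0,0],
  [7,0,0,0,0,0,6.6],
  [7,0,0,0,0,0,6.6],
  [7,0,0,0,0,0,6.6],
  [7,0,0,0,0,0,6.6],
])

```text
time_s: 17.42
ee_pos: [0.3731, 0.2383, 0.077]
tcp_rot: [[-0.654, 0.756, 0.002], [0.756, 0.654, 0.002], [0.0, 0.003, -1.0]]
wrist_force: [-0.1, 0.3, -0.7]
width: 0.82
grip_force: 0.0
```

jog_arm([
  [7,0,0,0,0,0,6.6],
  [7,0,0,0,0,0,6.6],
  [7,0,0,0,0,0,6.6],
  [7,0,0,0,0,0,6.6],
  [7,0,0,0,0,0,6.6],
])

```text
time_s: 17.83
ee_pos: [0.3734, 0.2384, 0.0769]
tcp_rot: [[-0.137, 0.991, 0.001], [0.991, 0.137, 0.002], [0.001, 0.002, -1.0]]
wrist_force: [-0.5, -0.3, 0.7]
width: 0.817
grip_force: 0.0
```

jog_arm([
  [6.5,0,0,0,0,0,0],
  [6.5,0,0,0,0,0,0],
  [6.5,0,0,0,0,0,0],
  [6.5,0,0,0,0,0,0],
])

```text
time_s: 18.17
ee_pos: [0.3729, 0.238, 0.0762]
tcp_rot: [[-0.144, 0.99, 0.0], [0.99, 0.144, 0.001], [0.0, 0.0, -1.0]]
wrist_force: [0.5, -0.3, -0.4]
width: 0.758
grip_force: 0.0
```

```bash
python3 p.py 0.364 0.237 -0.015 8.2; python3 - <<'E'
from plant import env
import cv2,numpy as np
s=env.state();np.savez("pose.npz",p=s["ee_pos"],R=s["tcp_rot"])
w=env.capture("wrist")["color"];d=env.capture("side")["color"]
im=np.zeros((600,800,3),np.uint8)
im[:,:450]=cv2.resize(w[84:384,141:366],(450,600),interpolation=3)
im[:440,450:]=cv2.resize(d[210:310,180:260],(350,440),interpolation=3)
cv2.imwrite("pics/d1.png",im[:,:,::-1])
E
```

```text
t 18.17 pos [0.3729 0.238  0.0762] yaw 8.3 tilt [0.0004 0.0005] w 0.758 grip 0.0 F [ 0.5 -0.3 -0.4] q7 -0.43
shift [ 0.02 -0.9   9.12] rows>= 3.0
turn_z 0.1
```

View pics/d1.png

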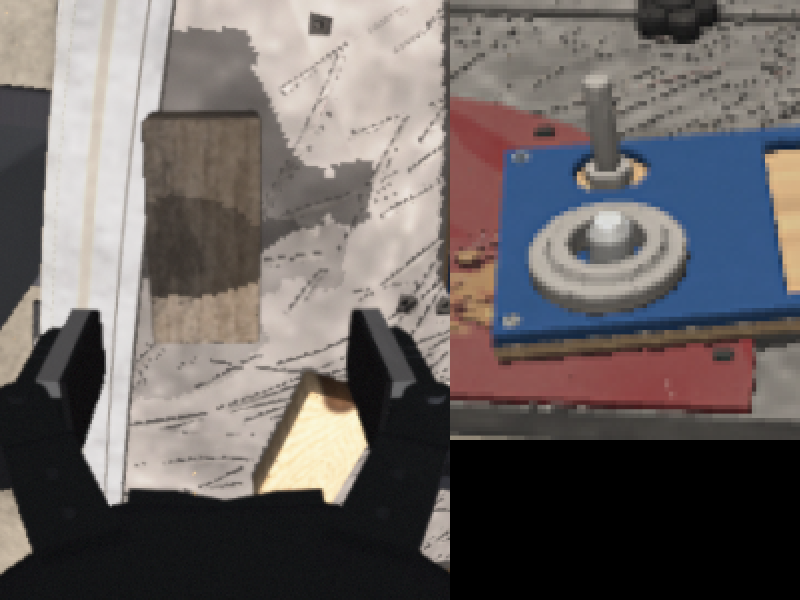

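The flange lies flat over the pin and the bolt is seated. The dark block's top corners are at (143,118),(260,118),(260,343),(152,343), between the fingers.

```bash
python3 - <<'E'
from h import *
d=np.load("pose.npz");pos,R=d["p"],d["R"]
P=[]
for u,v in[(143,118),(260,118),(260,343),(152,343)]:
    X=atz(wray((141+(u+.5)/2-.5,84+(v+.5)/2-.5),pos,R,1),.022);P.append(X);print(np.round(X,4),np.round(R.T@(X-pos)*100,2))
print(np.mean(P,0))
E
```

```text
[0.3361 0.2799 0.022 ] [ 4.68 -3.04  5.42]
[0.3789 0.286  0.022 ] [4.66 1.28 5.42]
[0.3942 0.1934 0.022 ] [-4.72  1.46  5.42]
[0.3493 0.1866 0.022 ] [-4.74 -3.08  5.41]
[0.36461325 0.23650034 0.022     ]
```

jog_arm([
  [6.5,0,-0.85,2,0,0,0],
  [6.5,0,0,3,0,0,0],
  [6.5,0,0,2,0,0,0],
  [6.5,0,0,0,0,0,0],
  [6.5,0,0,0,0,0,0],
])

```text
time_s: 18.68
ee_pos: [0.3634, 0.2357, 0.0052]
tcp_rot: [[-0.143, 0.99, -0.002], [0.99, 0.143, -0.002], [-0.002, -0.003, -1.0]]
wrist_force: [0.3, 0.2, 0.5]
width: 0.76
grip_force: 0.0
```

```bash
python3 p.py 0.3646 0.2365 -0.016 8.2
```

```text
t 18.68 pos [0.3634 0.2357 0.0052] yaw 8.2 tilt [-0.0022 -0.0023] w 0.760 grip 0.0 F [0.3 0.2 0.5] q7 -0.37
shift [0.06 0.13 2.12] rows>= 1.0
turn_z 0.0
```

jog_arm([
  [6.5,0,0.05,1.2,0,0,0],
  [6.5,0,0,0.9,0,0,0],
  [6.5,0,0,0,0,0,0],
  [6.5,0,0,0,0,0,0],
  [6.5,0,0,0,0,0,0],
])

```text
time_s: 19.1
ee_pos: [0.3653, 0.2371, -0.0144]
tcp_rot: [[-0.143, 0.99, 0.001], [0.99, 0.143, 0.001], [0.001, 0.001, -1.0]]
wrist_force: [-0.0, 0.5, 0.3]
width: 0.763
grip_force: 0.0
```

jog_arm([
  [3,0,0,0,0,0,0],
  [3,0,0,0,0,0,0],
  [3,0,0,0,0,0,0],
  [3,0,0,0,0,0,0],
  [3,0,0,0,0,0,0],
], newtons=40)

```text
time_s: 19.52
ee_pos: [0.3655, 0.2373, -0.0143]
tcp_rot: [[-0.143, 0.99, 0.001], [0.99, 0.143, 0.001], [0.001, 0.001, -1.0]]
wrist_force: [-0.1, -1.1, 7.6]
width: 0.516
grip_force: 41.7
```

jog_arm([
  [3,0,0,-1,0,0,0],
  [3,0,0,-2.5,0,0,0],
  [3,0,0,-2.5,0,0,0],
  [3,0,0,-0.5,0,0,0],
  [3,0,0,0,0,0,-3.8],
])

```text
time_s: 19.93
ee_pos: [0.3664, 0.2381, 0.0521]
tcp_rot: [[-0.209, 0.978, 0.004], [0.978, 0.209, 0.004], [0.003, 0.004, -1.0]]
wrist_force: [-0.6, 0.5, -0.3]
width: 0.517
grip_force: 41.0
```

```bash
python3 p.py 0.496 0.2916 0.045 12
```

```text
t 19.93 pos [0.3664 0.2381 0.0521] yaw 12.1 tilt [0.0037 0.0038] w 0.517 grip 41.0 F [-0.6  0.5 -0.3] q7 -0.36
shift [ 2.52 13.79  0.78] rows>= 4.0
turn_z 0.1
```

jog_arm([
  [3,0.63,3.45,0,0,0,0],
  [3,0.63,3.45,0,0,0,0],
  [3,0.63,3.45,0,0,0,0],
  [3,0.63,3.45,0,0,0,0],
  [3,0,0,1,0,0,0],
])

```text
time_s: 20.35
ee_pos: [0.504, 0.2943, 0.0429]
tcp_rot: [[-0.207, 0.978, 0.013], [0.978, 0.207, 0.006], [0.003, 0.014, -1.0]]
wrist_force: [2.0, -0.2, 0.2]
width: 0.519
grip_force: 41.0
```

jog_arm([
  [3,0,0,0.5,0,0,0],
  [3,0,0,0,0,0,0],
  [3,0,0,0,0,0,0],
  [3,0,0,0,0,0,0],
])

```text
time_s: 20.68
ee_pos: [0.4929, 0.2894, 0.0345]
tcp_rot: [[-0.208, 0.978, -0.002], [0.978, 0.208, -0.001], [-0.0, -0.002, -1.0]]
wrist_force: [0.3, -0.1, -0.8]
width: 0.515
grip_force: 41.0
```

```bash
python3 p.py 0.496 0.2916 0.0 12
```

```text
t 20.68 pos [0.4929 0.2894 0.0345] yaw 12.0 tilt [-0.0018 -0.0008] w 0.515 grip 41.0 F [ 0.3 -0.1 -0.8] q7 -0.22
shift [0.15 0.36 3.45] rows>= 1.0
turn_z 0.0
```

jog_arm([
  [3,0.1,0.25,1,0,0,0],
  [3,0,0,1,0,0,0],
  [3,0,0,0,0,0,0],
  [3,0,0,0,0,0,0],
  [3,0,0,0,0,0,0],
])

```text
time_s: 21.1
ee_pos: [0.4965, 0.2914, 0.0145]
tcp_rot: [[-0.208, 0.978, -0.001], [0.978, 0.208, -0.0], [-0.0, -0.001, -1.0]]
wrist_force: [0.4, 0.7, -1.0]
width: 0.516
grip_force: 41.0
```

```bash
python3 p.py 0.496 0.2916 0.0 12
```

```text
t 21.10 pos [0.4965 0.2914 0.0145] yaw 12.0 tilt [-0.0006 -0.0005] w 0.516 grip 41.0 F [ 0.4  0.7 -1. ] q7 -0.21
shift [ 0.03 -0.04  1.45] rows>= 1.0
turn_z 0.0
```

jog_arm([
  [3,0,0,0.8,0,0,0],
  [3,0,0,0.6,0,0,0],
  [3,0,0,0,0,0,0],
  [3,0,0,0,0,0,0],
  [3,0,0,0,0,0,0],
])

```text
time_s: 21.52
ee_pos: [0.4967, 0.2915, 0.0007]
tcp_rot: [[-0.208, 0.978, -0.0], [0.978, 0.208, -0.0], [-0.0, -0.0, -1.0]]
wrist_force: [0.1, 0.6, -0.1]
width: 0.521
grip_force: 41.0
```

jog_arm([
  [6.2,0,0,0,0,0,0],
  [6.2,0,0,0,0,0,0],
  [6.2,0,0,0,0,0,0],
  [6.2,0,0,-2,0,0,0],
  [6.2,0,0,-3,0,0,0],
])

```text
time_s: 21.93
ee_pos: [0.4938, 0.2898, 0.0484]
tcp_rot: [[-0.208, 0.978, -0.006], [0.978, 0.208, -0.005], [-0.003, -0.007, -1.0]]
wrist_force: [0.4, 0.0, -0.3]
width: 0.723
grip_force: 0.0
```

```bash
python3 p.py 0.4338 0.1286 0.06 -10.1
```

```text
t 21.93 pos [0.4938 0.2898 0.0484] yaw 12.0 tilt [-0.0061 -0.0047] w 0.723 grip 0.0 F [ 0.4  0.  -0.3] q7 -0.23
shift [-14.52  -9.23  -1.05] rows>= 5.0
turn_z 22.1
```

jog_arm([
  [6,-2.9,-1.8,-1,0,0,0],
  [6,-2.9,-1.85,-0.5,0,0,0],
  [6,-2.9,-1.85,0,0,0,0],
  [6,-2.9,-1.85,0,0,0,0],
  [6,-2.9,-1.85,0,0,0,0],
])

```text
time_s: 22.35
ee_pos: [0.4366, 0.1294, 0.0664]
tcp_rot: [[-0.208, 0.978, 0.001], [0.978, 0.208, 0.001], [0.001, 0.001, -1.0]]
wrist_force: [0.3, -1.3, 0.5]
width: 0.703
grip_force: 0.0
```

jog_arm([
  [6,0,0,0,0,0,5.5],
  [6,0,0,0,0,0,5.5],
  [6,0,0,0,0,0,5.5],
  [6,0,0,0,0,0,5.6],
  [6,0,0,0,0,0,0],
])

```text
time_s: 22.77
ee_pos: [0.4371, 0.1306, 0.0662]
tcp_rot: [[0.177, 0.984, 0.001], [0.984, -0.177, 0.0], [0.001, 0.001, -1.0]]
wrist_force: [0.4, -0.2, -0.1]
width: 0.7
grip_force: 0.0
```

jog_arm([
  [6,0,0,0,0,0,0],
  [6,0,0,0,0,0,0],
])

```text
time_s: 22.93
ee_pos: [0.437, 0.1308, 0.066]
tcp_rot: [[0.173, 0.985, 0.0], [0.985, -0.173, 0.0], [0.0, 0.0, -1.0]]
wrist_force: [-0.3, 0.2, -0.4]
width: 0.701
grip_force: 0.0
```

```bash
python3 p.py 0.4338 0.1286 -0.014 -10.1; python3 - <<'E'
from plant import env
from h import *
import cv2
s=env.state();pos,R=s["ee_pos"],s["tcp_rot"]
w=env.capture("wrist")["color"];cv2.imwrite("w_pale.png",w[:,:,::-1])
h=cv2.cvtColor(w,cv2.COLOR_RGB2HSV)
m=cv2.inRange(h,(8,45,60),(28,255,255));m=cv2.morphologyEx(m,cv2.MORPH_OPEN,np.ones((3,3)))
n,l,st,c=cv2.connectedComponentsWithStats(m)
for i in range(1,n):
    if st[i,4]>300:
        r=cv2.minAreaRect(np.argwhere(l==i)[:,::-1].astype(np.float32))
        b=[atz(wray(p,pos,R,1),.02) for p in cv2.boxPoints(r)]
        print(st[i],np.round(c[i]),np.round(np.mean(b,0),4)[:2],np.round([np.linalg.norm(b[0]-b[1]),np.linalg.norm(b[1]-b[2])],3),np.round([np.degrees(np.arctan2(*(b[1]-b[0])[1::-1])),np.degrees(np.arctan2(*(b[2]-b[1])[1::-1]))]))
E
```

```text
t 22.93 pos [0.437  0.1308 0.066 ] yaw -10.0 tilt [0.0003 0.0002] w 0.701 grip 0.0 F [-0.3  0.2 -0.4] q7 -0.41
shift [-0.27 -0.28  8.  ] rows>= 2.0
turn_z 0.1
[ 264    0   92   56 3359] [312.  22.] [0.5021 0.2627] [0.061 0.047] [ 14. -84.]
[ 222  155   56   97 4999] [250. 203.] [0.4342 0.1315] [0.039 0.078] [-10. -98.]
[ 454  249   53   83 1698] [482. 287.] [ 0.6667 -0.0224] [0.108 0.068] [ 74. -30.]
[ 187  275   42   62 1264] [205. 308.] [0.3751 0.0404] [0.034 0.066] [ 18. -85.]
[127 329  32  35 517] [145. 344.] [ 0.2988 -0.0067] [0.052 0.035] [ 44. -56.]
```

jog_arm([
  [6,-0.1,-0.28,2,0,0,0],
  [6,0,0,2.5,0,0,0],
  [6,0,0,2,0,0,0],
  [6,0,0,1,0,0,0],
  [6,0,0,0.4,0,0,0],
])

```text
time_s: 23.4
ee_pos: [0.4326, 0.1296, -0.0147]
tcp_rot: [[0.174, 0.985, -0.003], [0.985, -0.174, -0.002], [-0.002, -0.003, -1.0]]
wrist_force: [-0.8, 0.2, 0.2]
width: 0.701
grip_force: 0.0
```

jog_arm([
  [6,0,0,0,0,0,0],
  [6,0,0,0,0,0,0],
  [6,0,0,0,0,0,0],
  [6,0,0,0,0,0,0],
])

```text
time_s: 23.73
ee_pos: [0.4351, 0.1306, -0.0121]
tcp_rot: [[0.175, 0.985, 0.002], [0.985, -0.175, 0.001], [0.002, 0.002, -1.0]]
wrist_force: [-0.7, 0.1, 0.8]
width: 0.7
grip_force: 0.0
```

jog_arm([
  [2.5,0,0,0,0,0,0],
  [2.5,0,0,0,0,0,0],
  [2.5,0,0,0,0,0,0],
  [2.5,0,0,0,0,0,0],
  [2.5,0,0,0,0,0,0],
])

```text
time_s: 24.15
ee_pos: [0.4349, 0.1305, -0.0123]
tcp_rot: [[0.175, 0.985, 0.001], [0.985, -0.175, 0.001], [0.001, 0.001, -1.0]]
wrist_force: [-1.0, -0.3, 7.1]
width: 0.448
grip_force: 41.1
```

```bash
python3 p.py 0.4338 0.130 -0.014 -10.1
```

```text
t 24.15 pos [ 0.4349  0.1305 -0.0123] yaw -10.1 tilt [0.0013 0.001 ] w 0.448 grip 41.1 F [-1.  -0.3  7.1] q7 -0.31
shift [-0.07 -0.1   0.17] rows>= 1.0
turn_z 0.0
```

jog_arm([
  [2.5,0,0,-1,0,0,0],
  [2.5,0,0,-2.5,0,0,0],
  [2.5,0,0,-2.5,0,0,0],
  [2.5,0,2,-1,0,0,0],
  [2.5,0,2,0,0,0,0],
])

```text
time_s: 24.57
ee_pos: [0.4749, 0.1243, 0.0599]
tcp_rot: [[0.174, 0.985, 0.004], [0.985, -0.174, 0.003], [0.004, 0.003, -1.0]]
wrist_force: [0.2, 0.3, -0.1]
width: 0.455
grip_force: 40.4
```

jog_arm([
  [2.5,0,0,0,0,0,-5.7],
  [2.5,0,0,0,0,0,-5.7],
  [2.5,0,0,0,0,0,-5.7],
  [2.5,0,0,0,0,0,0],
])

```text
time_s: 24.9
ee_pos: [0.4733, 0.1229, 0.0573]
tcp_rot: [[-0.123, 0.992, -0.0], [0.992, 0.123, 0.0], [0.0, -0.0, -1.0]]
wrist_force: [0.6, 0.2, -0.4]
width: 0.457
grip_force: 40.4
```

```bash
python3 p.py 0.4776 -0.0386 0.055 7
```

```text
t 24.90 pos [0.4733 0.1229 0.0573] yaw 7.1 tilt [-0.      0.0001] w 0.457 grip 40.4 F [ 0.6  0.2 -0.4] q7 -0.06
shift [-16.08  -1.56   0.22] rows>= 4.0
turn_z 0.1
```

jog_arm([
  [2.5,-4,-0.4,0,0,0,0],
  [2.5,-4,-0.4,0,0,0,0],
  [2.5,-4,-0.4,0,0,0,0],
  [2.5,-4,-0.36,0,0,0,0],
  [2.5,-0.1,0,1,0,0,0],
])

```text
time_s: 25.32
ee_pos: [0.4788, -0.0486, 0.049]
tcp_rot: [[-0.107, 0.994, 0.005], [0.994, 0.107, -0.005], [-0.005, 0.005, -1.0]]
wrist_force: [-0.1, -0.6, -1.2]
width: 0.453
grip_force: 40.4
```

jog_arm([
  [2.5,0,0,1,0,0,0],
  [2.5,0,0,0,0,0,0],
  [2.5,0,0,0,0,0,0],
  [2.5,0,0,0,0,0,0],
  [2.5,0,0,0,0,0,0],
])

```text
time_s: 25.73
ee_pos: [0.4779, -0.0368, 0.037]
tcp_rot: [[-0.125, 0.992, 0.0], [0.992, 0.125, 0.001], [0.0, 0.0, -1.0]]
wrist_force: [0.4, 0.4, 0.5]
width: 0.457
grip_force: 40.4
```

```bash
python3 p.py 0.4776 -0.0386 0.002 7
```

```text
t 25.73 pos [ 0.4779 -0.0368  0.037 ] yaw 7.2 tilt [0.0002 0.0005] w 0.457 grip 40.4 F [0.4 0.4 0.5] q7 0.33
shift [-0.18 -0.05  3.5 ] rows>= 1.0
turn_z 0.2
```

jog_arm([
  [2.5,-0.15,-0.05,1,0,0,0],
  [2.5,0,0,1,0,0,0],
  [2.5,0,0,0.4,0,0,0],
  [2.5,0,0,0,0,0,0],
  [2.5,0,0,0,0,0,0],
])

```text
time_s: 26.15
ee_pos: [0.4765, -0.0402, 0.0121]
tcp_rot: [[-0.122, 0.993, -0.002], [0.993, 0.122, -0.0], [-0.0, -0.002, -1.0]]
wrist_force: [0.2, -0.4, 0.4]
width: 0.454
grip_force: 40.4
```

jog_arm([
  [2.5,0,0,0,0,0,0],
  [2.5,0,0,0.6,0,0,0],
  [2.5,0,0,0.5,0,0,0],
  [2.5,0,0,0,0,0,0],
  [2.5,0,0,0,0,0,0],
])

```text
time_s: 26.57
ee_pos: [0.4768, -0.0402, 0.0014]
tcp_rot: [[-0.122, 0.993, -0.001], [0.993, 0.122, -0.0], [0.0, -0.001, -1.0]]
wrist_force: [-0.4, -0.1, 0.3]
width: 0.453
grip_force: 40.4
```

```bash
python3 p.py 0.4776 -0.0386 0.002 7
```

```text
t 26.57 pos [ 0.4768 -0.0402  0.0014] yaw 7.0 tilt [-0.0011 -0.0001] w 0.453 grip 40.4 F [-0.4 -0.1  0.3] q7 0.37
shift [ 0.15  0.1  -0.06] rows>= 1.0
turn_z 0.0
```

jog_arm([
  [5.5,0.1,0.1,0,0,0,0],
  [5.5,0,0,0,0,0,0],
  [5.5,0,0,0,0,0,0],
  [5.5,0,0,-2,0,0,0],
  [5.5,0,0,-4,0,0,0],
])

```text
time_s: 26.98
ee_pos: [0.4735, -0.0389, 0.0589]
tcp_rot: [[-0.123, 0.992, -0.01], [0.992, 0.123, -0.002], [-0.0, -0.011, -1.0]]
wrist_force: [0.2, 0.6, 0.6]
width: 0.642
grip_force: 0.0
```

jog_arm([
  [5.5,0,0,-2,0,0,0],
  [5.5,0,0,0,0,0,0],
])

```text
time_s: 27.15
ee_pos: [0.4827, -0.0392, 0.0865]
tcp_rot: [[-0.122, 0.993, 0.01], [0.993, 0.122, 0.001], [0.0, 0.01, -1.0]]
wrist_force: [0.1, -0.6, 0.7]
width: 0.647
grip_force: 0.0
```

```bash
python3 p.py 0.5949 0.1136 0.08
```

```text
t 27.15 pos [ 0.4827 -0.0392  0.0865] yaw 7.0 tilt [0.0101 0.0014] w 0.647 grip 0.0 F [ 0.1 -0.6  0.7] q7 0.27
shift [13.8  12.99  0.78] rows>= 5.0
```

jog_arm([
  [4,2.77,2.65,0,0,0,0],
  [4,2.77,2.65,0,0,0,0],
  [4,2.77,2.65,0,0,0,0],
  [4,2.77,2.65,0,0,0,0],
  [4,2.77,2.65,0,0,0,0],
])

```text
time_s: 27.57
ee_pos: [0.593, 0.1163, 0.0812]
tcp_rot: [[-0.122, 0.993, -0.001], [0.993, 0.122, 0.0], [0.0, -0.001, -1.0]]
wrist_force: [0.6, -1.7, 0.4]
width: 0.469
grip_force: 0.0
```

jog_arm([
  [4,0,0,0,0,0,0],
  [4,0,0,0,0,0,0],
  [4,0,0,0,0,0,0],
  [4,0,0,0,0,0,0],
  [4,0,0,0,0,0,0],
])

```text
time_s: 27.98
ee_pos: [0.5918, 0.1123, 0.0815]
tcp_rot: [[-0.119, 0.993, -0.001], [0.993, 0.119, -0.001], [-0.001, -0.001, -1.0]]
wrist_force: [-0.2, 0.5, -0.9]
width: 0.469
grip_force: 0.0
```

```bash
python3 p.py 0.5949 0.1136 0.05; python3 - <<'E'
from plant import env
import cv2,numpy as np
s=env.state();np.savez("pose.npz",p=s["ee_pos"],R=s["tcp_rot"])
w=env.capture("wrist")["color"];d=env.capture("side")["color"]
im=np.zeros((600,800,3),np.uint8)
im[:,:400]=cv2.resize(w[134:334,187:320],(400,600),interpolation=3)
im[:300,400:]=cv2.resize(d[220:290,185:305],(400,300),interpolation=3)
im[300:,400:]=cv2.resize(d[155:215,220:320],(400,300),interpolation=3)
cv2.imwrite("pics/k1.png",im[:,:,::-1])
E
```

```text
t 27.98 pos [0.5918 0.1123 0.0815] yaw 6.8 tilt [-0.0012 -0.0009] w 0.469 grip 0.0 F [-0.2  0.5 -0.9] q7 0.06
shift [0.1  0.33 3.15] rows>= 1.0
```

View pics/k1.png

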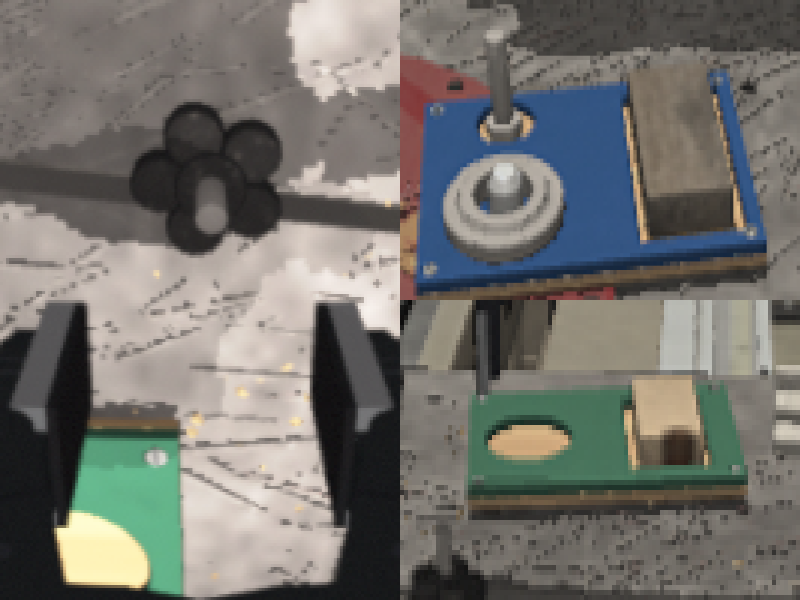

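Both blocks sit in their pockets and the blue kit looks complete. The stud tip is at (210,218) in the wrist crop.

```bash
python3 - <<'E'
from h import *
d=np.load("pose.npz");pos,R=d["p"],d["R"]
X=atz(wray((187+210/3.0075,134+218/3),pos,R,1),.038);print(X,R.T@(X-pos)*100)
X=atz(wray((187+210/3.0075,134+180/3),pos,R,1),.016);print(X)
E
python3 p.py 0.5949 0.1136 0.0
```

```text
[0.59419135 0.11307586 0.038     ] [0.05487006 0.25675575 4.35324019]
[0.59408342 0.115667   0.016     ]
t 28.08 pos [0.5922 0.1129 0.0819] yaw 6.9 tilt [-0.0005 -0.0003] w 0.470 grip 0.0 F [-0.1 -0.3  1.2] q7 0.06
shift [0.04 0.28 8.19] rows>= 2.0
```

jog_arm([
  [4,0.05,0.23,2,0,0,0],
  [4,0,0,2,0,0,0],
  [4,0,0,2,0,0,0],
  [4,0,0,1,0,0,0],
  [4,0,0,0,0,0,0],
])

```text
time_s: 28.5
ee_pos: [0.5921, 0.1143, 0.0093]
tcp_rot: [[-0.121, 0.993, -0.006], [0.993, 0.121, -0.002], [-0.001, -0.006, -1.0]]
wrist_force: [-0.1, -0.3, 0.1]
width: 0.468
grip_force: 0.0
```

jog_arm([
  [4,0,0,0,0,0,0],
  [4,0,0,0,0,0,0],
  [4,0,0,0,0,0,0],
  [4,0,0,0,0,0,0],
])

```text
time_s: 28.83
ee_pos: [0.5962, 0.1156, 0.0133]
tcp_rot: [[-0.122, 0.993, 0.002], [0.993, 0.122, 0.001], [0.0, 0.003, -1.0]]
wrist_force: [0.0, 0.1, -0.2]
width: 0.469
grip_force: 0.0
```

```bash
python3 p.py 0.5945 0.1135 0.002
```

```text
t 28.83 pos [0.5962 0.1156 0.0133] yaw 7.0 tilt [0.0025 0.0008] w 0.469 grip 0.0 F [ 0.   0.1 -0.2] q7 0.10
shift [-0.19 -0.19  1.12] rows>= 1.0
```

jog_arm([
  [4,-0.15,-0.15,0.6,0,0,0],
  [4,0,0,0.45,0,0,0],
  [4,0,0,0,0,0,0],
  [4,0,0,0,0,0,0],
  [4,0,0,0,0,0,0],
])

```text
time_s: 29.25
ee_pos: [0.5935, 0.1137, 0.0011]
tcp_rot: [[-0.122, 0.993, -0.0], [0.993, 0.122, -0.0], [-0.0, -0.0, -1.0]]
wrist_force: [-1.2, -1.2, 0.5]
width: 0.47
grip_force: 0.0
```

jog_arm([
  [0,0,0,0,0,0,0],
  [0,0,0,0,0,0,0],
  [0,0,0,0,0,0,0],
  [0,0,0,0,0,0,0],
  [0,0,0,0,0,0,0],
])

```text
time_s: 29.67
ee_pos: [0.5938, 0.1138, 0.0015]
tcp_rot: [[-0.122, 0.993, 0.0], [0.993, 0.122, 0.0], [0.0, 0.0, -1.0]]
wrist_force: [0.1, 0.2, 0.5]
width: 0.068
grip_force: 39.0
```

jog_arm([
  [0,0,0,0,0,0,0],
  [0,0,0,0,0,0,0],
])

```text
time_s: 29.83
ee_pos: [0.5938, 0.1138, 0.0015]
tcp_rot: [[-0.122, 0.993, 0.0], [0.993, 0.122, 0.0], [0.0, 0.0, -1.0]]
wrist_force: [0.6, -0.2, -0.3]
width: 0.07
grip_force: 39.0
```

jog_arm([
  [0,0,0,-1,0,0,0],
  [0,0,0,-2.5,0,0,0],
  [0,0,0,-2.5,0,0,0],
  [0,0,0,0,0,0,0],
])

```text
time_s: 30.17
ee_pos: [0.5981, 0.1142, 0.067]
tcp_rot: [[-0.121, 0.993, 0.009], [0.993, 0.121, 0.003], [0.001, 0.01, -1.0]]
wrist_force: [2.3, -0.2, 1.3]
width: 0.068
grip_force: 39.1
```

```bash
python3 p.py 0.564 -0.028 0.05
```

```text
t 30.17 pos [0.5981 0.1142 0.067 ] yaw 7.0 tilt [0.0093 0.0026] w 0.068 grip 39.1 F [ 2.3 -0.2  1.3] q7 0.07
shift [-13.7   -5.12   1.64] rows>= 4.0
```

jog_arm([
  [0,-3.43,-1.18,0,0,0,0],
  [0,-3.43,-1.18,0,0,0,0],
  [0,-3.43,-1.18,0,0,0,0],
  [0,-3.43,-1.18,0,0,0,0],
  [0,0,0,0.5,0,0,0],
])

```text
time_s: 30.58
ee_pos: [0.5616, -0.0399, 0.0578]
tcp_rot: [[-0.109, 0.994, 0.001], [0.994, 0.109, -0.006], [-0.006, -0.0, -1.0]]
wrist_force: [0.3, -2.0, 0.1]
width: 0.066
grip_force: 39.1
```

jog_arm([
  [0,0,0,0.7,0,0,0],
  [0,0,0,0,0,0,0],
  [0,0,0,0,0,0,0],
  [0,0,0,0,0,0,0],
  [0,0,0,0,0,0,0],
])

```text
time_s: 31.0
ee_pos: [0.564, -0.0264, 0.0494]
tcp_rot: [[-0.125, 0.992, 0.0], [0.992, 0.125, 0.001], [0.001, 0.0, -1.0]]
wrist_force: [-0.0, 0.2, -0.3]
width: 0.068
grip_force: 39.1
```

```bash
python3 p.py 0.564 -0.028 0.0145
```

```text
t 31.00 pos [ 0.564  -0.0264  0.0494] yaw 7.2 tilt [0.0003 0.0005] w 0.068 grip 39.1 F [-0.   0.2 -0.3] q7 0.32
shift [-0.16 -0.03  3.49] rows>= 1.0
```

jog_arm([
  [0,-0.1,0,0.7,0,0,0],
  [0,0,0,0.7,0,0,0],
  [0,0,0,0.7,0,0,0],
  [0,0,0,0,0,0,0],
  [0,0,0,0,0,0,0],
])

```text
time_s: 31.42
ee_pos: [0.5627, -0.0292, 0.0273]
tcp_rot: [[-0.122, 0.993, -0.002], [0.993, 0.122, -0.0], [0.0, -0.002, -1.0]]
wrist_force: [-0.1, 0.1, -0.5]
width: 0.069
grip_force: 39.1
```

jog_arm([
  [0,0,0,0,0,0,0],
  [0,0,0,0.7,0,0,0],
  [0,0,0,0.5,0,0,0],
  [0,0,0,0,0,0,0],
  [0,0,0,0,0,0,0],
])

```text
time_s: 31.83
ee_pos: [0.5631, -0.0292, 0.0158]
tcp_rot: [[-0.122, 0.993, -0.001], [0.993, 0.122, -0.0], [0.0, -0.001, -1.0]]
wrist_force: [-0.1, -0.1, -1.2]
width: 0.066
grip_force: 39.1
```

```bash
python3 p.py 0.564 -0.028 0.0145
```

```text
t 31.83 pos [ 0.5631 -0.0292  0.0158] yaw 7.0 tilt [-0.0013 -0.0001] w 0.066 grip 39.1 F [-0.1 -0.1 -1.2] q7 0.35
shift [0.11 0.11 0.13] rows>= 1.0
```

jog_arm([
  [0,0.1,0.1,0.15,0,0,0],
  [0,0,0,0,0,0,0],
  [0,0,0,0,0,0,0],
  [3,0,0,0,0,0,0],
  [3,0,0,0,0,0,0],
])

```text
time_s: 32.25
ee_pos: [0.5648, -0.0281, 0.0151]
tcp_rot: [[-0.122, 0.993, 0.001], [0.993, 0.122, 0.0], [-0.0, 0.001, -1.0]]
wrist_force: [0.5, -0.8, -0.2]
width: 0.342
grip_force: 0.0
```

jog_arm([
  [3,0,0,0,0,0,0],
  [3,0,0,0,0,0,0],
  [3,0,0,-2,0,0,0],
  [3,0,0,-4,0,0,0],
  [3,0,0,-4,0,0,0],
])

```text
time_s: 32.67
ee_pos: [0.5624, -0.0282, 0.1142]
tcp_rot: [[-0.122, 0.993, -0.005], [0.993, 0.122, -0.001], [-0.0, -0.005, -1.0]]
wrist_force: [0.1, -0.8, 0.3]
width: 0.355
grip_force: 0.0
```

jog_arm([
  [3,2,0,-4,0,0,0],
  [3,3.5,0,0,0,0,0],
  [3,3.5,0,0,0,0,0],
  [3,3.5,0,0,0,0,0],
  [3,0,0,0,0,0,0],
])

```text
time_s: 33.08
ee_pos: [0.5481, 0.1056, 0.1524]
tcp_rot: [[-0.135, 0.991, -0.0], [0.991, 0.135, 0.006], [0.006, 0.001, -1.0]]
wrist_force: [-1.2, 1.6, -0.1]
width: 0.35
grip_force: 0.0
```

```bash
python3 p.py; python3 - <<'E'
from plant import env
import cv2,numpy as np
d=env.capture("side")["color"];t=env.capture("top")["color"]
im=np.zeros((600,800,3),np.uint8)
im[:300]=cv2.resize(d[155:305,180:380],(800,600),interpolation=3)[:300]
im[300:,:400]=cv2.resize(d[220:310,180:300],(400,300),interpolation=3)
im[300:,400:]=cv2.resize(t[130:250,290:370],(400,300),interpolation=3)[:, :] if False else cv2.resize(t[135:275,220:407],(400,300),interpolation=3)
cv2.imwrite("pics/end.png",im[:,:,::-1])
E
```

```text
t 33.08 pos [0.5481 0.1056 0.1524] yaw 7.7 tilt [-0.0003  0.0064] w 0.350 grip 0.0 F [-1.2  1.6 -0.1] q7 0.00
```

View pics/end.png

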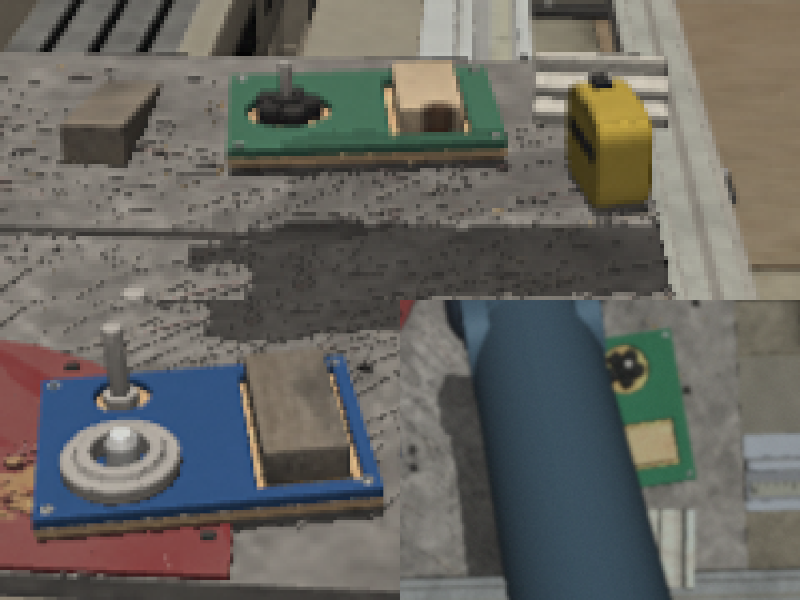

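Every part is seated: the knob stands stud up in its socket, both blocks lie in their pockets, the flange is on its pin and the bolt is upright. The tape, moulding and wedge haven't moved. I'm handing in.

```bash
python3 -c "
from plant import env
print(env.sign_off())"
```

```text
the job is handed in; nothing more can be done
None
```

Both kits are made up and the job is handed in; the last camera views showed every part seated and the bystanders unmoved, but sign-off returned no verdict, so I don't have the judged result.

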